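# Turn the tool carousel and hang up the scraper

### The job

Turn the hook carousel on the carving bench until its one empty hook is at the front, pointing out squarely over the edge of the square foot board that faces the robot. Then take the scraper out of its wooden block and hang it by the eye in its end on that empty hook, well in past the hook's rising tip, and leave it hanging there still. The empty hook has been bent a little up or down in use, so feel where it is, push nothing hard, and leave the other things on the bench alone.

Things in the scene. Friction and masses are not known exactly. Their poses are not given: they have to be found in the camera images.
- stand: Fixed foot of the carousel: dark square board 200 x 200 x 18 mm with a steel column. Origin on the bench under the column's centre, z up. Its -x side is the front (the side towards the robot).
- crown: Turning part of the carousel: round wooden hub, radius 55 mm, 32 mm thick. Origin on the turning axis at hook height, 250 mm above the bench, z up. Six iron hooks stand out from it every 60 degrees; the empty one points along its -x axis, the other five carry hand tools. It turns either way without end against a drag of about 0.22 N m and stays where it is left.
- knob (a point): Top of the small steel knob, 24 mm wide, on the hub's middle, 40 mm above hook height. The five hung tools are up to 200 mm long and hang by loops at 91 mm from the axis, handles 20 to 30 mm wide (one square, 90 mm), tops at most 15 mm above hook height; they swing in and out on their hooks.
- free_root (a point): Where the empty hook leaves the hub, 55 mm from the axis. A straight hook, 6 mm round wire, runs level from here to 95 mm from the axis, then rises to a round tip 130 mm from the axis and 17 mm higher (centre line). The five others are so; the empty one is bent up or down as a whole about this point by up to 0.22 rad (tip about 16 mm higher or lower), not sideways.
- scraper: Scraper, 0.13 to 0.22 kg, upright in the front slot of the block. Origin under the middle of the blade's edge, z up along it, x through the eye. Blade 3 mm thick, 60 mm wide (y), up to z = 70 mm; wooden handle 30 mm wide (y), 16 mm thick (x), z = 74 to 166 mm; above it a flat steel end 26 mm wide, 5 mm thick, up to z = 195 mm, with the eye.
- eye (a point): Centre of the scraper's hanging eye, a round 14 mm hole along the scraper's x axis, 178 mm above the blade's edge.
- block: Fixed wooden block 110 x 110 x 55 mm, origin under its centre. The scraper stands 45 mm deep in the slot 30 mm before the centre (at x = -30 mm), which runs along y and is 5 mm wide and 70 mm long; a bare steel card, 8 mm proud of the block, stands in the slot at x = +24 mm.
- mallet: Bystander: turned wooden carver's mallet standing on its head, 206 mm high, 86 mm thick. Origin under its centre.
- wax_tin: Bystander: flat tin, 84 mm wide, 45 mm high. Origin under its centre.
- bottle: Bystander: white bottle, 72 mm wide, 150 mm high. Origin under its centre.
- offcut: Bystander: piece of lime wood 120 x 70 x 45 mm. Origin under its centre.
- oilstone: Bystander: oilstone in its wooden holder, 205 x 75 x 40 mm. Origin under its centre.
Things that resemble listed ones, but are neither listed nor needed, are in the scene too. What is shaped like the scraper but orange or red is not meant.

How it is judged (in metres and radians):
On the way, in this order (a step that is already met when the one before it is completed fails the run):
1. The empty hook has been turned to the front of the foot board (within 15 degrees) (x of free_root in the frame of stand below -0.0531 m), for 0.3 s.
2. The scraper has been lifted out of the block (height (world z) of scraper above 0.06 m), for 0.2 s.
At the end, for the whole second after the job is handed in: The scraper hangs by its eye on the empty hook, eye between the hub and a point 12 mm inside the hook's tip, handle within 20 degrees of upright, its weight on the carousel, at rest and let go; the hook still points to the front of the foot board within 15 degrees (x of free_root in the frame of stand below -0.0531 m and x of eye in the frame of crown between -0.118 and -0.055 m and y of eye in the frame of crown between -0.012 and 0.012 m and z of eye in the frame of crown above -0.03 m and angle between scraper's own z axis and vertical below 0.35 rad and contact force between scraper and crown above 0.6 N and linear speed of scraper below 0.1 m/s and contact force between scraper and the fingers below 0.05 N); the robot touches nothing.
It fails at once if The scraper is pressed against the carousel with more than 12 N (contact force between scraper and crown above 12 N).
It fails at once if The robot pushes the carousel with more than 20 N (contact force between any of the fingers, the arm and crown above 20 N).
It fails at once if A bystander is moved by more than 30 mm (distance of any of mallet, wax_tin, bottle, offcut, oilstone from where it was at the start of the episode above 0.03 m).
It also fails if it takes over 67 s, if anything falls off the work surface, if the arm or the gripper's body presses on something with over 40 N, if the wrist force passes 120 N, or if a joint passes its speed limit or range.

### The arm

A 7-joint arm with a two-finger parallel gripper is mounted at the origin on the work surface. World frame = base frame: x ahead of the robot, y to its left, z up, the work surface at z = 0. Lengths are in mm, angles in rad, forces in N, time in s.
With the tool pointing down it reaches from about 425 to 950 mm from the base axis. Payload 4.7 kg.
Tool frame: the origin (TCP) lies midway between the tips of the shut fingers; the grasp point (between the pads) lies 19 mm behind it; z points along the fingers, y is the direction in which the jaws open and shut (so a half turn about z gives the same grasp; the last joint's range is limited). The gripper opens to 87 mm and grips with 3 to 60 N. Pads are 19 mm wide; open, the fingers measure 117 mm over their backs; the gripper's body (75 mm by 190 mm) begins 51 mm behind the grasp point.
Start: joints at [-1.33, 0.469, -0.049, 1.532, 0.024, 1.141, -0.082], TCP at [179.871, 650.612, 222.573] pointing down, gripper open.
Joint ranges: [-2.59, 2.59], [-0.33, 1.99], [-1.39, 1.29], [0.1, 2.45], [-1.04, 4.18], [0.21, 1.99], [-2.66, 2.66]. Speed limits (rad/s): [2.57, 2.57, 3.14, 3.14, 3.14, 3.14, 3.14].

### API

Orientations are given as a unit quaternion [w, x, y, z].
In Python, from cell import manip gives the robot as it stands.
- The arm moves only by the tool apply_moves, never from a script. Its argument "steps" is a list of rows, each an object with "slide": the shift along the tool's x, y, z in mm, a list of three; "turn": the turn about the tool's z in units of 6 degrees (1.0 is 6 degrees); "gripper": the opening, from 0 (shut) to 1 (fully open). In form: [{"slide": [tx, ty, tz], "turn": turn, "gripper": gripper}, ...]. A call has exactly 10 rows; each row is the pose to reach, as a shift and turn from the pose measured when the call began, along the tool's axes at that moment; what a row does not reach only later rows make up. A row lasts 1/8 s, in which the tool goes at most 62.5 mm and 10.7 degrees, less where a joint would pass 70% of its speed; a pose out of reach is approached as far as the arm can. A call with a gripper value outside its range is refused whole. The fingers move at their own pace and stop on an object; "force" is the grip in N (left out, the last holds). Time passes only in rows, so rows that repeat a pose let the fingers close, or fill a call up. It gives the time, the measured TCP pose, the force and the opening at its end, in the units of the state.
- manip.read_state(): the state, without advancing time (a new reading comes with each control period).
- manip.snapshot(name): name is "side" or "top"; returns a dict with "color" (420x560x3 uint8, red, green, blue), "fov_y" (degrees; the focal length in pixels is half the picture's height over the tangent of half this angle, whatever the lens; pixels are square), "cx", "cy" (the principal point, pixels), "T" (4x4, takes a point from camera to world coordinates). Camera axes: x right, y down, z forward; pixel columns grow to the right and rows downward; lengths in mm; the calibration is good to about 2 mm. A picture is of the moment at which its call begins. There is no depth.
- manip.hand_in(): hands the job in, once; it reports no verdict.
The state is a dict: "t": time; "joint_positions": joint angles; "dq": joint speeds; "joint_torque": joint torques, N m; "position": TCP position; "ee_rot": TCP orientation; "wrist_force": force on the tool from outside, world axes, zero at the start; "moment": the same for the moment, N m; "grip_width": finger opening in mm.
Only numpy, scipy, OpenCV 4.12 (cv2) and the standard library are available. Lean on these libraries where they do the work, as an engineer would, in place of code of your own. Each camera call takes 0.05 s, during which the arm holds its last target.

## Working session

There is one attempt and no reset: what is moved stays moved. The work goes in short steps, Python scripts to look and compute and a tool call to move; the robot and the scene stay as the last step left them, time stands still between calls to the robot, and variables do not carry over. Pictures are saved under pics/ and viewed, and the job is handed in when it is done.

Besides the shell and the picture viewer there is one more tool, called after ">>>" by a JSON object that holds its "method" and its "body". apply_moves: Moves the arm, as the interface text tells. Its arguments: {"type":"object","properties":{"steps":{"type":"array"},"force":{"type":"number"}},"required":["steps"]}

```bash
ls; mkdir -p pics
python3 - <<'E'
from cell import manip
import cv2,numpy as np
s=manip.read_state()
for k,v in s.items(): print(k,v)
for n in("side","top"):
    d=manip.snapshot(n); cv2.imwrite(f"pics/{n}0.png",d["color"][:,:,::-1]); print(n,d["fov_y"],d["cx"],d["cy"],np.array(d["T"]).round(4).tolist(),[k for k in d])
E
```

```text
pics
t 0.0
joint_positions [-1.3299118   0.46946825 -0.0485818   1.53370412  0.02412878  1.14097416
 -0.08228518]
dq [ 1.09721194e-03  8.55924332e-04 -8.13111834e-05 -5.41804873e-05
  7.85875535e-04 -2.28282470e-03  5.41207545e-04]
joint_torque [-2.65413728e-04 -5.07977879e+01 -8.08987208e-02 -2.36168575e+01
 -6.13353099e-02  3.77540337e-02  1.65852666e-04]
position [179.7495047  650.00498098 221.47699767]
ee_rot [-8.07816076e-05  1.34460220e-01  9.90918504e-01 -9.80350289e-04]
wrist_force [-0.76169612 -0.34247972  0.08590019]
moment [ 0.02142444 -0.03918289  0.02068415]
grip_width 87.1099459963165
side 42.34463547508149 280.1276803829743 211.95113384993292 [[0.9954, -0.0843, 0.0463, 461.6029], [-0.0944, -0.7646, 0.6376, -872.8433], [-0.0183, -0.639, -0.769, 1224.7352], [0.0, 0.0, 0.0, 1.0]] ['color', 'fov_y', 'cx', 'cy', 'T']
top 54.16329445103347 278.98004791697235 201.7911680775877 [[0.026, -0.9954, 0.0921, 417.9375], [-0.9996, -0.0267, -0.0061, -2.271], [0.0086, -0.092, -0.9957, 1279.5164], [0.0, 0.0, 0.0, 1.0]] ['color', 'fov_y', 'cx', 'cy', 'T']
```

View pics/side0.png

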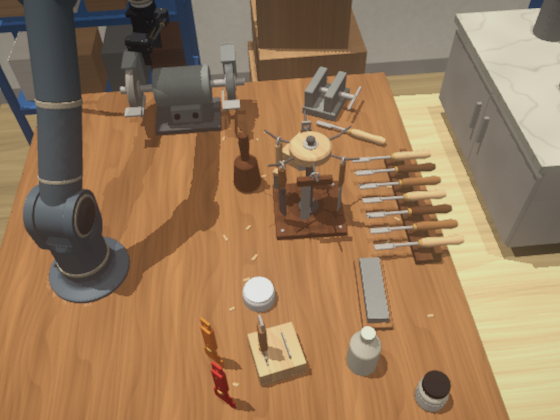

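View pics/top0.png

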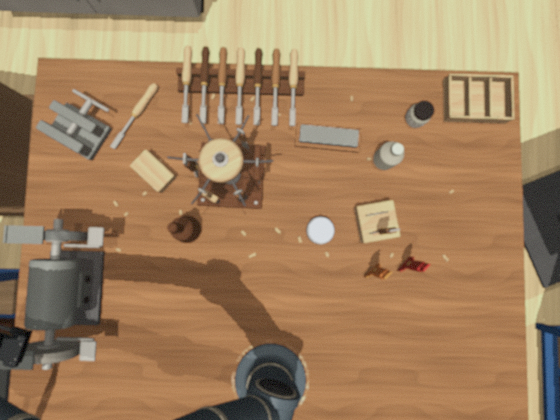

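```bash
cat > h.py <<'E'
import numpy as np,cv2
from cell import manip
def snap(n,save=None):
    d=manip.snapshot(n)
    d["T"]=np.array(d["T"]); d["f"]=d["color"].shape[0]/2/np.tan(np.radians(d["fov_y"]/2))
    if save: cv2.imwrite(f"pics/{save}.png",d["color"][:,:,::-1])
    return d
def ray(d,u,v):
    r=d["T"][:3,:3]@np.array([(u-d["cx"])/d["f"],(v-d["cy"])/d["f"],1.]); return d["T"][:3,3],r
def onz(d,u,v,z):
    o,r=ray(d,u,v); return o+r*(z-o[2])/r[2]
def proj(d,p):
    q=d["T"][:3,:3].T@(np.array(p,float)-d["T"][:3,3]); return np.array([d["cx"]+d["f"]*q[0]/q[2],d["cy"]+d["f"]*q[1]/q[2]])
def tri(d1,p1,d2,p2):
    o1,r1=ray(d1,*p1);o2,r2=ray(d2,*p2)
    s=np.linalg.lstsq(np.c_[r1,-r2],o2-o1,rcond=None)[0]
    a=o1+r1*s[0];b=o2+r2*s[1]; return (a+b)/2,np.linalg.norm(a-b)
def crop(d,x0,y0,x1,y1,k,name):
    im=cv2.resize(d["color"][y0:y1,x0:x1,::-1],None,fx=k,fy=k,interpolation=cv2.INTER_CUBIC); cv2.imwrite(f"pics/{name}.png",im)
E
python3 - <<'E'
from h import *
t=snap("top");s=snap("side")
a=t["color"][120:220,150:290,::-1];b=t["color"][180:290,340:450,::-1]
crop(t,155,115,285,215,6,"tc1");crop(t,340,190,440,285,6,"tc2")
crop(s,250,115,360,245,4.6,"sc1");crop(s,190,300,320,415,5,"sc2")
E
```

```text
(no output)
```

View pics/tc1.png

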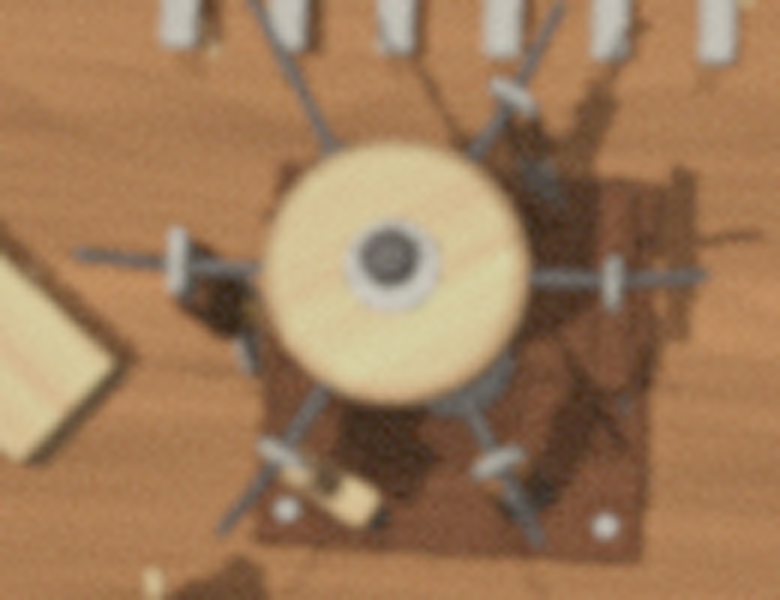

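View pics/tc2.png

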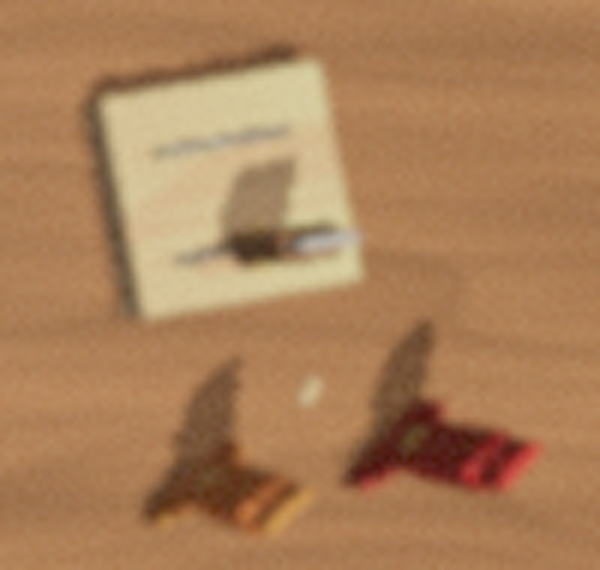

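View pics/sc1.png

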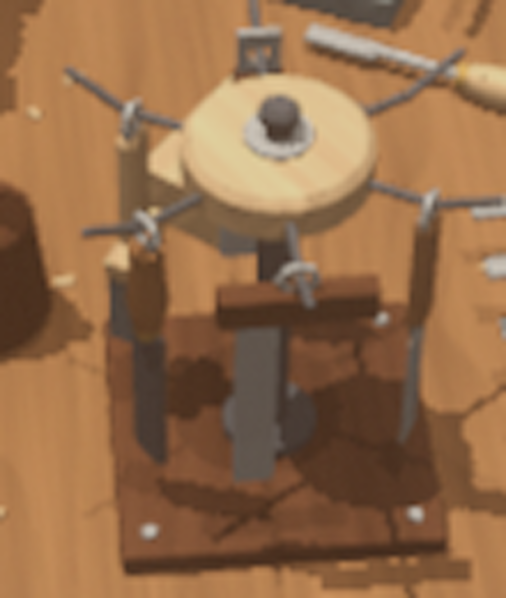

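View pics/sc2.png

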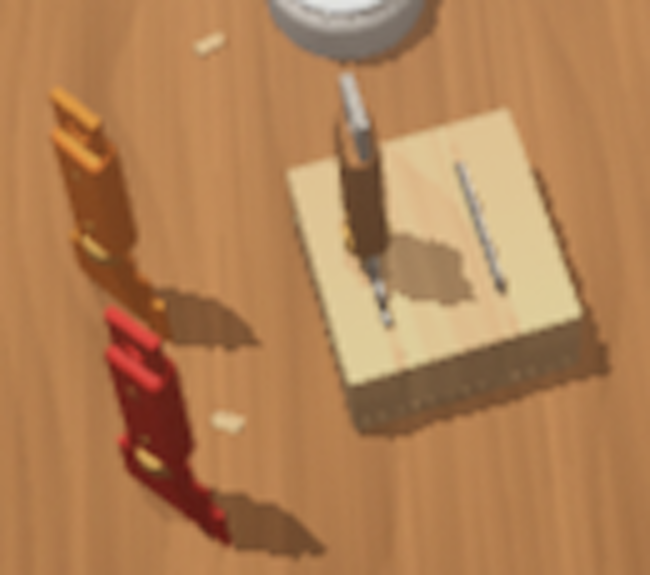

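Run:
```python
from h import *
for i in range(4):
    s0=manip.read_state(); print(s0["position"].round(2),s0["wrist_force"].round(2))
t=snap("top");s=snap("side")
T=lambda x,y:(155+x/6,115+y/6)
S=lambda x,y:(250+x/4.6,115+y/4.6)
print("knob",tri(t,T(388,252),s,S(280,108)), onz(t,*T(388,252),290))
print("knob on z side",onz(s,*S(280,108),290))
# hub ellipse
for n,p in (("FL",T(258,542)),("FR",T(640,562)),("BR",T(660,185))): print(n,onz(t,*p,18).round(1))
for n,p in (("FL",S(125,558)),("FR",S(447,540))): print("s",n,onz(s,*p,18).round(1))
print("hub c",onz(t,*T(396,273),266))
hs={"tip":(250,-5),"root":(335,150)}
for k,p in hs.items(): print(k,onz(t,*T(*p),255).round(1))
for n,p in (("209",(540,540)),("269",(703,275)),("149",(222,530)),("89",(78,255))): print(n,onz(t,*T(*p),267).round(1))
crop(t,175,90,235,150,9,"tc3");crop(s,280,90,340,150,9,"sc3")
U=lambda x,y:(340+x/6,190+y/6)
V=lambda x,y:(190+x/5,300+y/5)
for n,p in (("BL",(100,95)),("BR",(322,60)),("FR",(362,278)),("FL",(140,318)),("slotL",(180,260)),("card L",(155,153)),("cardR",(292,130))): print(n,onz(t,*U(*p),55).round(1))
for n,p in (("BL",(288,170)),("BR",(508,110)),("FR",(582,318)),("FL",(350,383)),("slotend",(388,325))): print("s",n,onz(s,*V(*p),55).round(1))
print("top end",tri(t,U(325,240),s,V(352,95)), [onz(t,*U(*p),205).round(1) for p in((290,240),(357,237))],[onz(s,*V(*p),205).round(1) for p in((347,76),(364,152))])
```

```text
[179.79 650.26 221.89] [-0.05 -0.06  0.01]
[179.79 650.26 221.89] [-0.05 -0.06  0.01]
[179.79 650.26 221.89] [-0.05 -0.06  0.01]
[179.79 650.26 221.89] [-0.05 -0.06  0.01]
knob (array([617.76195031, 140.2378444 , 283.51498955]), np.float64(2.075373706326746)) [615.41024981 139.24525375 290.        ]
knob on z side [617.72953192 133.51509245 290.        ]
FL [517.1 238.8  18. ]
FR [512.   42.7  18. ]
BR [709.   38.2  18. ]
s FL [517.7  40.6  18. ]
s FR [713.8  33.   18. ]
hub c [611.42684466 139.00349238 266.        ]
tip [731.5 207.2 255. ]
root [665.5 168.3 255. ]
209 [501.4  75.3 267. ]
269 [613.9  11.2 267. ]
149 [502.1 206.2 267. ]
89 [615.2 271.2 267. ]
BL [ 525.3 -242.8   55. ]
BR [ 545.9 -353.9   55. ]
FR [ 437.6 -373.9   55. ]
FL [ 415.  -263.6   55. ]
slotL [ 444.2 -283.3   55. ]
card L [ 497.1 -270.5   55. ]
cardR [ 510.4 -338.9   55. ]
s BL [ 420.  -268.4   55. ]
s BR [ 527.  -247.9   55. ]
s FR [ 549.1 -356.    55. ]
s FL [ 441.9 -375.9   55. ]
s slotend [ 461.  -350.3   55. ]
top end (array([ 452.75740027, -312.86469321,  202.44029919]), np.float64(2.699113018818666)) [array([ 450.9, -296.9,  205. ]), array([ 453. , -326.2,  205. ])] [array([ 452.7, -305. ,  205. ]), array([ 457.2, -341. ,  205. ])]
```

View pics/tc3.png

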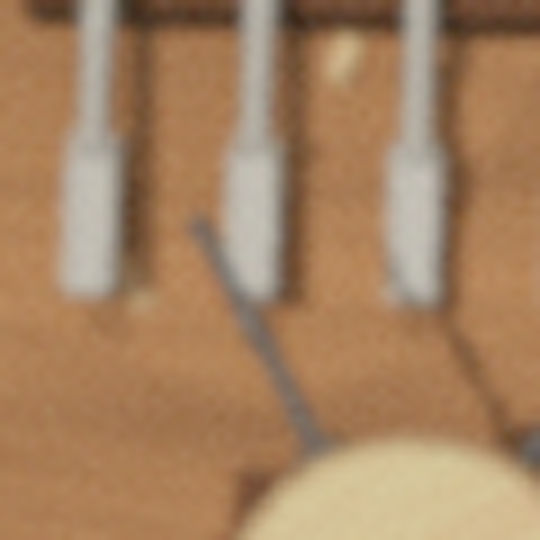

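View pics/sc3.png

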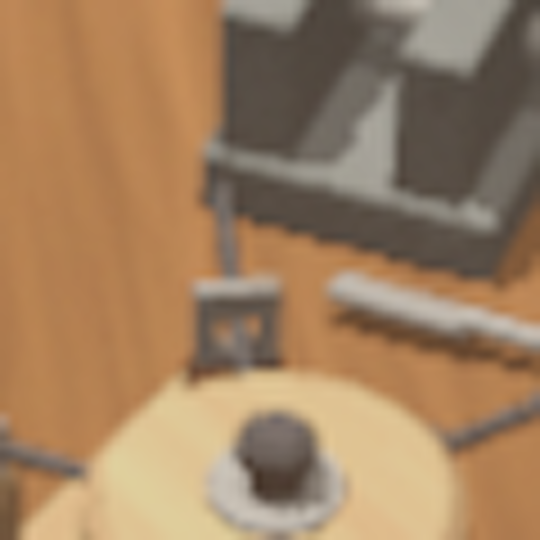

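```bash
cat >> h.py <<'E'
from scipy.spatial.transform import Rotation as Ro
def RT():
    s=manip.read_state(); q=s["ee_rot"]; return np.array(s["position"]),Ro.from_quat([q[1],q[2],q[3],q[0]]).as_matrix(),s
def yaw(): # angle of tool y axis in world, deg
    p,R,s=RT(); return np.degrees(np.arctan2(R[1,1],R[0,1]))
def plan(pts,yawt=None):
    p,R,s=RT(); y=yaw(); 
    print("t",round(s["t"],2),"pos",p.round(1),"yaw",round(y,2),"F",s["wrist_force"].round(2),"w",round(s["grip_width"],1),"q7",round(s["joint_positions"][6],2))
    for q in pts: print((R.T@(np.array(q[:3],float)-p)).round(1).tolist(), "turn",None if yawt is None else round(-(yawt-y)/6,2))
E
python3 - <<'E'
from h import *
t=snap("top");s=snap("side")
p=tri(t,(197.2,114.4),s,(350,127)); print(p)
for z in(252,268,284):
  a=onz(t,197.2,114.4,z)-[615,137,0]; b=onz(s,350,127,z);print(z,a.round(1),np.hypot(a[0],a[1]),np.degrees(np.arctan2(a[1],a[0])),b.round(1)-[615,137,0])
plan([(500,350,340),(727,137,335)])
E
```

```text
(array([732.72771665, 206.42763502, 252.27852829]), np.float64(1.7578130089732384))
252 [116.9  69.4 252. ] 135.94710660375208 30.700226731164392 [118.7  70.1 252. ]
268 [112.   66.2 268. ] 130.08483634830608 30.568937102718508 [114.2  52.3 268. ]
284 [107.1  62.9 284. ] 124.2233135911861 30.425256760553566 [109.8  34.5 284. ]
t 0.4 pos [179.8 650.5 222.4] yaw 74.55 F [0.02 0.49 0.79] w 87.4 q7 -0.08
[-388.7, -204.4, -117.5] turn None
[-664.2, -349.2, -112.5] turn None
```

>>> {"method": "apply_moves", "body": {"steps": [{"slide": [0, 0, -60], "turn": 0, "gripper": 0}, {"slide": [-30, -20, -110], "turn": 0, "gripper": 0}, {"slide": [-85, -45, -113], "turn": 0, "gripper": 0}, {"slide": [-140, -74, -113], "turn": 0, "gripper": 0}, {"slide": [-195, -103, -113], "turn": 0, "gripper": 0}, {"slide": [-250, -132, -113], "turn": 0, "gripper": 0}, {"slide": [-305, -161, -113], "turn": 0, "gripper": 0}, {"slide": [-360, -190, -113], "turn": 0, "gripper": 0}, {"slide": [-415, -219, -113], "turn": 0, "gripper": 0}, {"slide": [-470, -248, -113], "turn": 0, "gripper": 0}], "force": 15}}

```text
t: 1.65
position: [568.0, 284.9, 335.8]
ee_rot: [0.0, 0.134, 0.991, 0.0]
wrist_force: [-0.1, 1.2, -0.6]
grip_width: 1.4
```

Run:
```python
from h import *
t=snap("top","t1");s=snap("side","s1")
plan([(700,110,335),(727,137,335),(727,137,242)])
```

```text
t 1.75 pos [572.3 277.5 335.4] yaw 73.76 F [-0.38 -0.81  0.2 ] w 0.3 q7 0.82
[-169.4, -125.1, 1.7] turn None
[-187.8, -91.6, 1.6] turn None
[-187.3, -91.2, 94.6] turn None
```

View pics/t1.png

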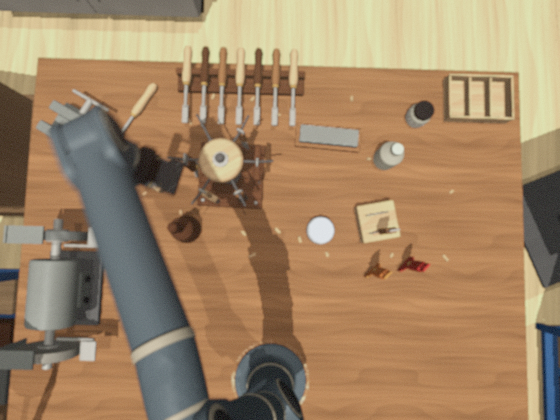

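View pics/s1.png

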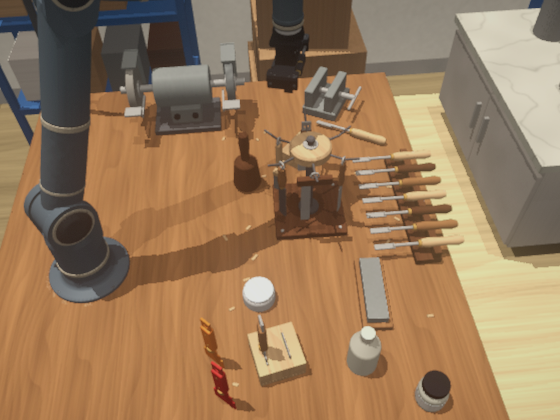

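>>> {"method": "apply_moves", "body": {"steps": [{"slide": [-60, -30, 1], "turn": 0, "gripper": 0}, {"slide": [-115, -56, 1], "turn": 0, "gripper": 0}, {"slide": [-165, -80, 1], "turn": 0, "gripper": 0}, {"slide": [-188, -91, 1], "turn": 0, "gripper": 0}, {"slide": [-188, -91, 1], "turn": 0, "gripper": 0}, {"slide": [-188, -91, 20], "turn": 0, "gripper": 0}, {"slide": [-188, -91, 40], "turn": 0, "gripper": 0}, {"slide": [-188, -91, 40], "turn": 0, "gripper": 0}, {"slide": [-188, -91, 40], "turn": 0, "gripper": 0}, {"slide": [-188, -91, 40], "turn": 0, "gripper": 0}]}}

```text
t: 3.0
position: [727.8, 137.8, 298.0]
ee_rot: [0.003, 0.141, 0.99, -0.002]
wrist_force: [-0.1, 0.7, 0.7]
grip_width: 0.5
```

Run:
```python
from h import *
t=snap("top","t2");s=snap("side","s2")
plan([(727,137,242)])
p,_,_=RT()
print(proj(t,p),proj(s,p))
crop(t,155,65,285,165,6,"tc4");crop(s,250,65,380,215,4,"sc4")
```

```text
t 3.1 pos [727.7 137.5 297.6] yaw 73.77 F [ 0.26 -0.22  0.78] w 0.4 q7 1.13
[0.9, -0.5, 55.6] turn None
[221.75530598 111.18342706] [353.97800737 131.77345082]
```

View pics/tc4.png

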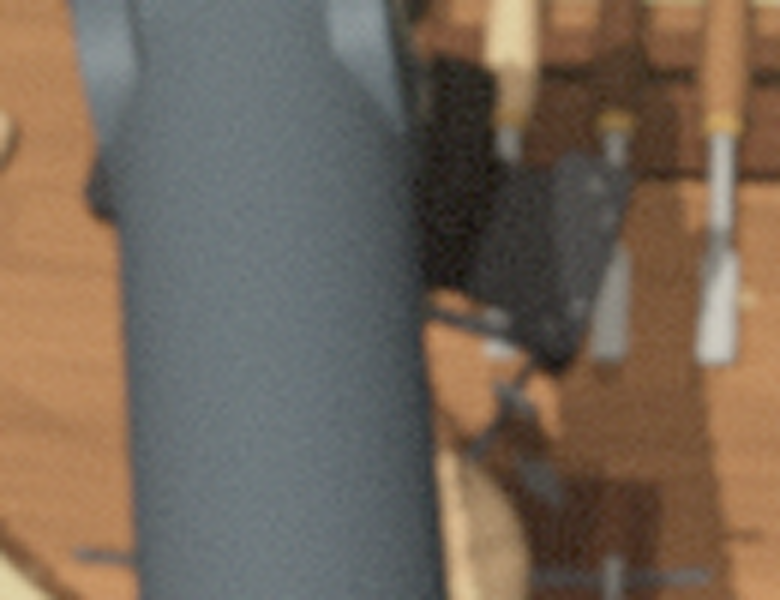

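View pics/sc4.png

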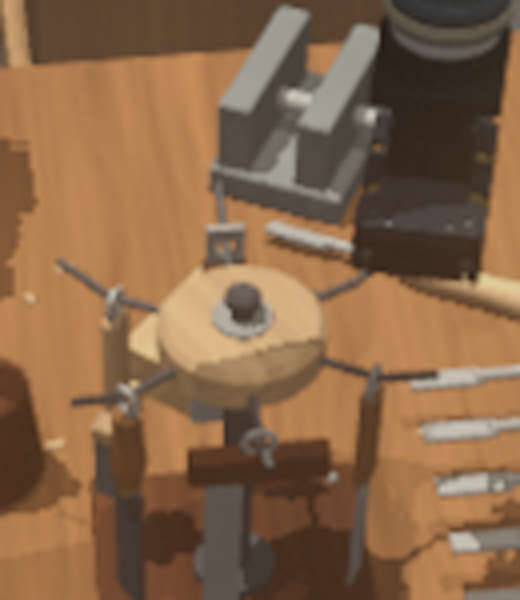

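Run:
```python
from h import *
t=snap("top");s=snap("side")
p,_,_=RT()
for dz in(0,19,40,70,120,170): print(dz,(proj(s,p+[0,0,dz])-[250,65])*4,(proj(t,p+[0,0,dz])-[155,65])*6)
crop(s,325,50,385,150,6,"sc5")
```

```text
0 [415.75387043 267.78158485] [401.01376574 277.65866276]
19 [418.37958961 244.90080867] [394.84709851 262.88581828]
40 [421.34837095 219.03055497] [387.75029601 245.88474529]
70 [425.71589068 180.97155678] [377.06205379 220.28003303]
120 [433.34564965 114.48508379] [357.64739924 173.77036071]
170 [441.44896492  43.87199446] [335.92196152 121.72498502]
```

View pics/sc5.png

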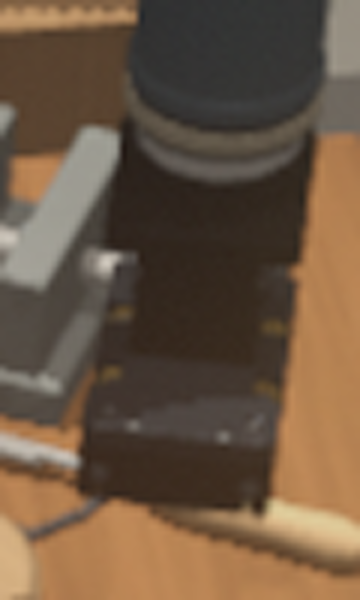

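```bash
cat >> h.py <<'E'
C=np.array([615,137.])
def arc(ths,z,r=112): 
    return [(C[0]+r*np.cos(np.radians(a)),C[1]+r*np.sin(np.radians(a)),z) for a in ths]
E
python3 - <<'E'
from h import *
plan(arc([0,0,6,12,15,18,21,24,28,32],242))
E
```

```text
t 3.2 pos [727.7 137.4 297.1] yaw 73.76 F [ 0.43  0.81 -0.01] w 0.2 q7 1.13
[0.8, -0.3, 55.1] turn None
[0.8, -0.3, 55.1] turn None
[4.7, 10.7, 55.1] turn None
[9.7, 21.3, 55.0] turn None
[12.6, 26.4, 55.0] turn None
[15.8, 31.3, 54.9] turn None
[19.2, 36.1, 54.9] turn None
[22.9, 40.7, 54.9] turn None
[28.1, 46.5, 54.8] turn None
[33.8, 51.9, 54.8] turn None
```

>>> {"method": "apply_moves", "body": {"steps": [{"slide": [0.8, -0.3, 30], "turn": 0, "gripper": 0}, {"slide": [0.8, -0.3, 55], "turn": 0, "gripper": 0}, {"slide": [4.7, 10.7, 55], "turn": 0, "gripper": 0}, {"slide": [9.7, 21.3, 55], "turn": 0, "gripper": 0}, {"slide": [12.6, 26.4, 55], "turn": 0, "gripper": 0}, {"slide": [15.8, 31.3, 55], "turn": 0, "gripper": 0}, {"slide": [19.2, 36, 55], "turn": 0, "gripper": 0}, {"slide": [23, 40.7, 55], "turn": 0, "gripper": 0}, {"slide": [28, 46.5, 55], "turn": 0, "gripper": 0}, {"slide": [34, 52, 55], "turn": 0, "gripper": 0}]}}

```text
t: 4.45
position: [709.6, 195.9, 241.8]
ee_rot: [0.002, 0.142, 0.99, -0.003]
wrist_force: [0.5, -3.5, 0.7]
grip_width: 0.4
```

Run:
```python
from h import *
t=snap("top","t3");s=snap("side","s3")
crop(t,155,85,285,185,6,"tc6");crop(s,250,65,380,215,4,"sc6")
plan(arc([38,46,55,64,73,82,91,100,109,116],242))
```

```text
t 4.55 pos [709.  198.2 241.7] yaw 73.86 F [-0.87 -1.7   0.06] w 0.7 q7 1.05
[7.7, 5.8, -0.3] turn None
[21.0, 14.0, -0.4] turn None
[37.1, 21.0, -0.5] turn None
[54.1, 25.4, -0.6] turn None
[71.6, 27.0, -0.7] turn None
[89.2, 25.9, -0.7] turn None
[106.3, 22.0, -0.8] turn None
[122.7, 15.6, -0.9] turn None
[137.8, 6.6, -0.9] turn None
[148.5, -1.9, -0.9] turn None
```

View pics/sc6.png

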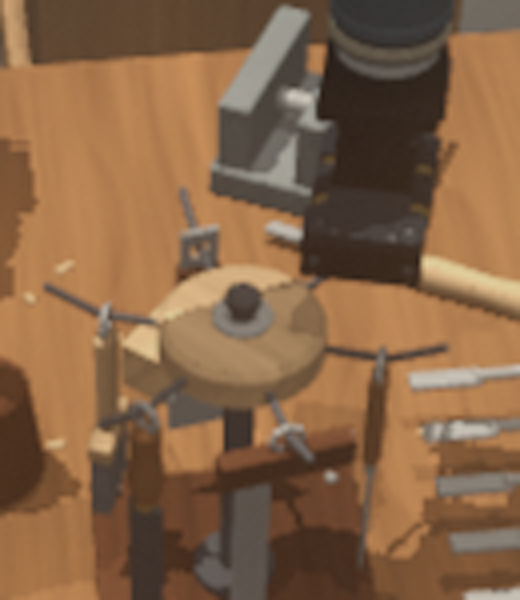

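>>> {"method": "apply_moves", "body": {"steps": [{"slide": [7.7, 5.8, 0], "turn": 0, "gripper": 0}, {"slide": [21, 14, 0], "turn": 0, "gripper": 0}, {"slide": [37, 21, 0], "turn": 0, "gripper": 0}, {"slide": [54, 25.4, 0], "turn": 0, "gripper": 0}, {"slide": [71.6, 27, 0], "turn": 0, "gripper": 0}, {"slide": [89, 26, 0], "turn": 0, "gripper": 0}, {"slide": [106, 22, 0], "turn": 0, "gripper": 0}, {"slide": [122.7, 15.6, 0], "turn": 0, "gripper": 0}, {"slide": [138, 6.6, 0], "turn": 0, "gripper": 0}, {"slide": [148.5, -2, 0], "turn": 0, "gripper": 0}]}}

```text
t: 5.8
position: [564.8, 238.8, 241.6]
ee_rot: [0.003, 0.14, 0.99, -0.001]
wrist_force: [3.3, 0.4, 0.7]
grip_width: 0.0
```

Run:
```python
from h import *
t=snap("top","t4");s=snap("side","s4")
crop(t,155,85,285,215,4.5,"tc7");crop(s,220,65,380,215,4,"sc7")
plan(arc([118,122,128,134,140,145,148,150,150,150],242))
```

```text
t 5.9 pos [563.8 238.  241.4] yaw 73.89 F [ 0.57 -0.55 -0.19] w 0.4 q7 0.89
[0.8, -2.4, -0.6] turn None
[6.2, -8.0, -0.6] turn None
[13.6, -17.2, -0.6] turn None
[19.9, -27.0, -0.6] turn None
[25.2, -37.5, -0.6] turn None
[28.8, -46.6, -0.6] turn None
[30.5, -52.2, -0.6] turn None
[31.5, -55.9, -0.6] turn None
[31.5, -55.9, -0.6] turn None
[31.5, -55.9, -0.6] turn None
```

View pics/sc7.png

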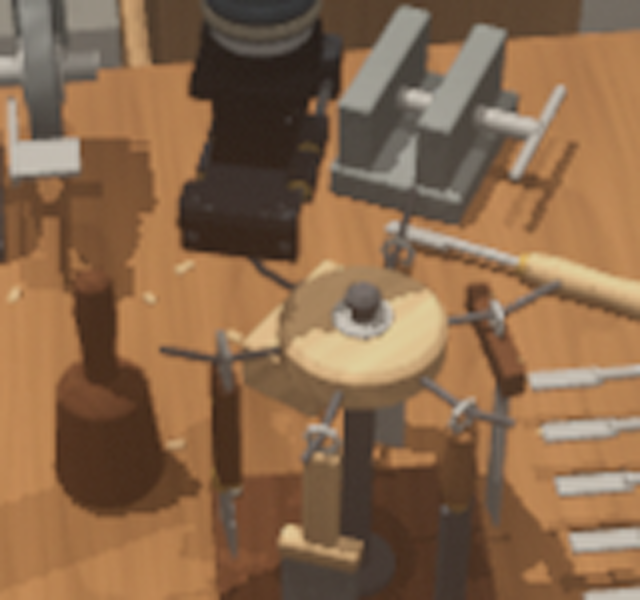

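View pics/tc7.png

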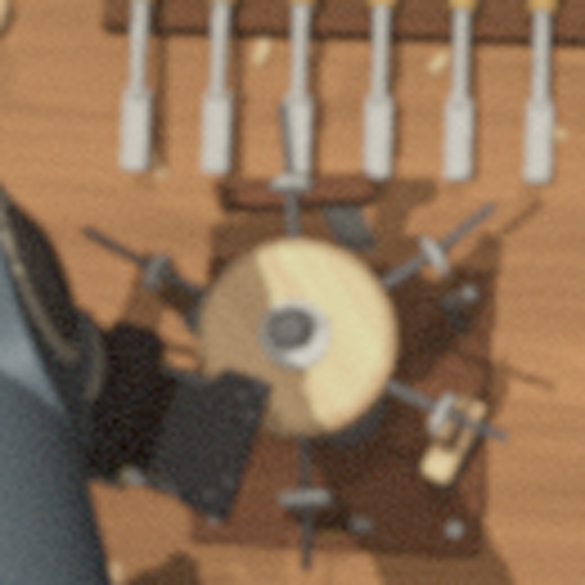

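Run:
```python
from h import *
plan(arc([122,128,134,140,146,152,157,160,160,160],242))
```

```text
t 5.9 pos [563.8 238.  241.4] yaw 73.89 F [ 0.57 -0.55 -0.19] w 0.4 q7 0.89
[6.2, -8.0, -0.6] turn None
[13.6, -17.2, -0.6] turn None
[19.9, -27.0, -0.6] turn None
[25.2, -37.5, -0.6] turn None
[29.4, -48.4, -0.6] turn None
[32.4, -59.7, -0.6] turn None
[34.0, -69.4, -0.6] turn None
[34.6, -75.2, -0.6] turn None
[34.6, -75.2, -0.6] turn None
[34.6, -75.2, -0.6] turn None
```

>>> {"method": "apply_moves", "body": {"steps": [{"slide": [6.2, -8, 0], "turn": 0, "gripper": 0}, {"slide": [13.6, -17.2, 0], "turn": 0, "gripper": 0}, {"slide": [20, -27, 0], "turn": 0, "gripper": 0}, {"slide": [25, -37.5, 0], "turn": 0, "gripper": 0}, {"slide": [29.4, -48.4, 0], "turn": 0, "gripper": 0}, {"slide": [32.4, -59.7, 0], "turn": 0, "gripper": 0}, {"slide": [34, -69.4, 0], "turn": 0, "gripper": 0}, {"slide": [34.6, -75.2, 0], "turn": 0, "gripper": 0}, {"slide": [34.6, -75.2, 0], "turn": 0, "gripper": 0}, {"slide": [34.6, -75.2, 0], "turn": 0, "gripper": 0}]}}

```text
t: 7.15
position: [509.1, 175.1, 241.1]
ee_rot: [0.0, 0.14, 0.99, -0.002]
wrist_force: [-1.1, -0.4, -0.3]
grip_width: 0.5
```

Run:
```python
from h import *
t=snap("top","t5");s=snap("side","s5")
crop(t,155,85,285,215,4.5,"tc8");crop(s,220,65,380,215,4,"sc8")
plan(arc([162,164,166,168],242))
```

```text
t 7.25 pos [509.4 175.3 241.1] yaw 73.9 F [ 0.07  0.68 -0.55] w 0.5 q7 0.93
[-0.2, -3.8, -0.8] turn None
[-0.1, -7.7, -0.8] turn None
[-0.2, -11.6, -0.8] turn None
[-0.4, -15.5, -0.8] turn None
```

View pics/sc8.png

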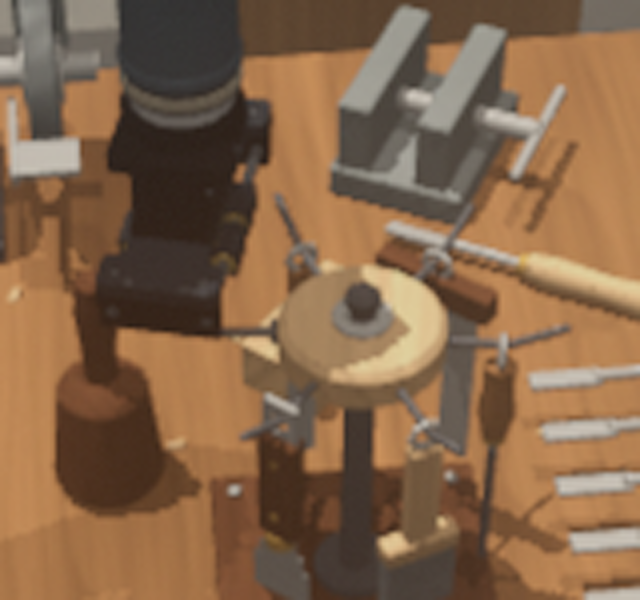

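View pics/tc8.png

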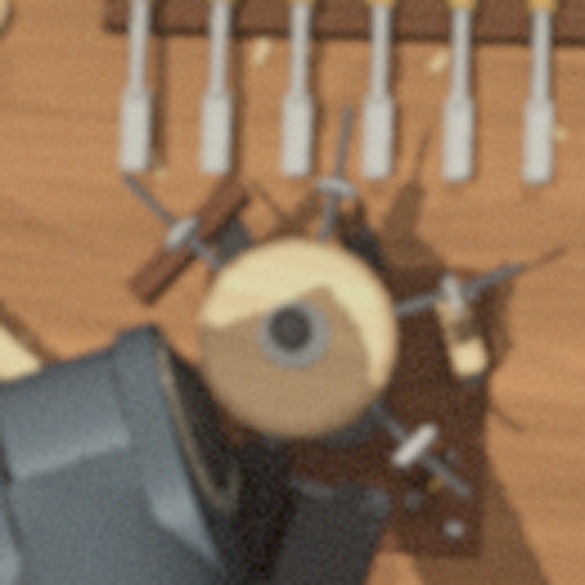

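Run:
```python
from h import *
t=snap("top")
for p in((465,492),(520,266),(348,108),(125,177)):
    q=onz(t,155+p[0]/4.5,85+p[1]/4.5,267)[:2]-[613.5,138.5]; print(q.round(1),np.hypot(*q).round(1),np.degrees(np.arctan2(q[1],q[0])))
```

```text
[-84.7 -95.4] 127.5 -131.60421780742917
[  42.8 -122.1] 129.4 -70.68201514060951
[130.3 -23.1] 132.3 -10.04638270313331
[87.2 99.9] 132.6 48.88599133468524
```

>>> {"method": "apply_moves", "body": {"steps": [{"slide": [0, -4, 0], "turn": 0, "gripper": 0}, {"slide": [0, -8, 0], "turn": 0, "gripper": 0}, {"slide": [0, -12, 0], "turn": 0, "gripper": 0}, {"slide": [-0.5, -15, 0], "turn": 0, "gripper": 0}, {"slide": [-0.5, -17.5, 0], "turn": 0, "gripper": 0}, {"slide": [-0.5, -17.5, 0], "turn": 0, "gripper": 0}, {"slide": [-0.5, -17.5, 0], "turn": 0, "gripper": 0}, {"slide": [0, -8, 0], "turn": 0, "gripper": 0}, {"slide": [0, -4, -40], "turn": 0, "gripper": 0}, {"slide": [0, -4, -95], "turn": 0, "gripper": 0}]}}

```text
t: 8.55
position: [507.1, 172.3, 335.6]
ee_rot: [-0.002, 0.139, 0.99, -0.003]
wrist_force: [1.3, 0.8, -0.4]
grip_width: 0.2
```

Run:
```python
from h import *
t=snap("top","t6");s=snap("side","s6")
crop(t,155,85,285,215,4.5,"tc9")
plan([(509,250,340),(440,0,340)])
```

```text
t 8.65 pos [511.  173.1 342.1] yaw 73.93 F [-0.24 -0.06  0.14] w 0.0 q7 0.92
[23.2, 73.3, 2.2] turn None
[20.3, -186.0, 1.2] turn None
```

View pics/tc9.png

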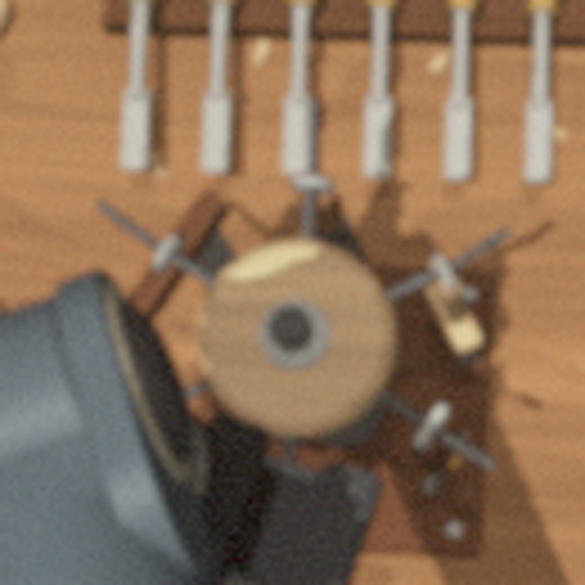

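Run:
```python
from h import *
plan([(453.5,-315.5,320)],100.7)
```

```text
t 8.65 pos [511.  173.1 342.1] yaw 73.93 F [-0.24 -0.06  0.14] w 0.0 q7 0.92
[-79.8, -485.5, 20.9] turn -4.46
```

>>> {"method": "apply_moves", "body": {"steps": [{"slide": [-8, -50, 0], "turn": 0, "gripper": 0}, {"slide": [-17, -105, 0], "turn": 0, "gripper": 0.5}, {"slide": [-26, -160, 0], "turn": 0, "gripper": 1}, {"slide": [-35, -215, 0], "turn": -1, "gripper": 1}, {"slide": [-44, -270, 0], "turn": -2, "gripper": 1}, {"slide": [-53, -325, 0], "turn": -3, "gripper": 1}, {"slide": [-62, -380, 0], "turn": -4, "gripper": 1}, {"slide": [-71, -430, 10], "turn": -4.46, "gripper": 1}, {"slide": [-80, -485, 20], "turn": -4.46, "gripper": 1}, {"slide": [-80, -485, 20], "turn": -4.46, "gripper": 1}]}}

```text
t: 9.9
position: [451.1, -319.1, 319.5]
ee_rot: [0.003, -0.089, 0.996, -0.0]
wrist_force: [0.4, 0.6, -0.6]
grip_width: 81.7
```

Run:
```python
from h import *
t=snap("top","t7");s=snap("side","s7")
crop(t,155,85,285,215,4.5,"tc10");crop(s,220,65,380,215,4,"sc10")
crop(s,190,200,330,380,3.3,"sc11");crop(t,340,165,440,265,5.5,"tc11")
plan([(453.5,-315.5,320)],100.7)
p,_,_=RT();print((proj(s,p)-[190,200])*3.3,(proj(t,p)-[340,165])*5.5)
```

```text
t 10.0 pos [ 453.7 -314.6  320.1] yaw 100.64 F [ 0.04 -0.06  0.95] w 85.1 q7 2.43
[0.3, -0.8, 0.1] turn -0.01
[222.54108633 298.00028485] [381.57087626 345.74108598]
```

View pics/sc10.png

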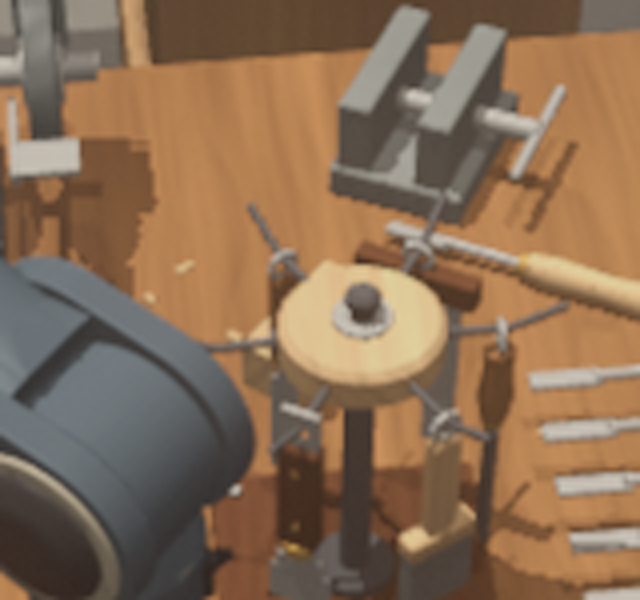

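View pics/tc10.png

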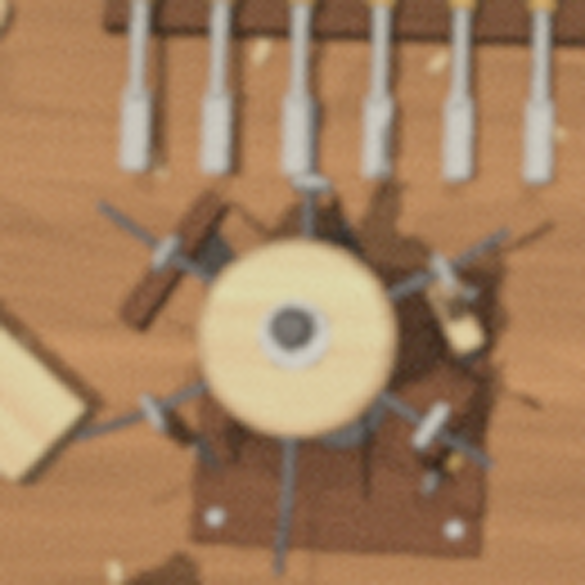

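View pics/sc11.png

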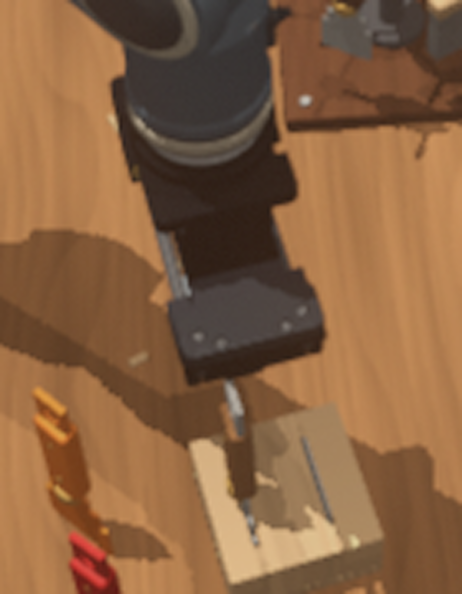

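View pics/tc11.png

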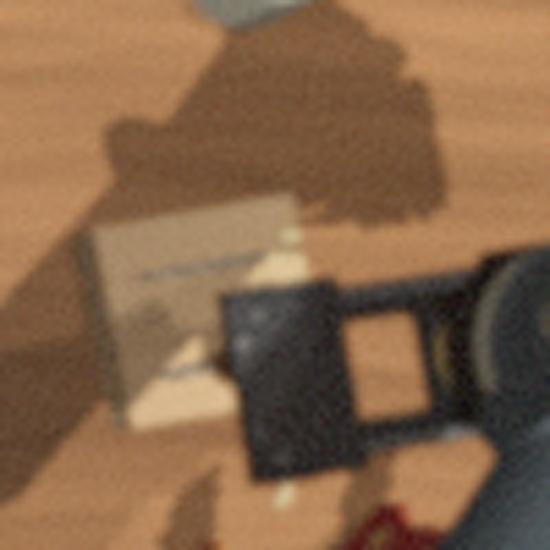

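Run:
```python
from h import *
t=snap("top");s=snap("side")
for q in ((453.5,-315.5,205),(453.5,-315.5,176),(453.5,-315.5,84)): print((proj(s,q)-[190,200])*3.3,(proj(t,q)-[340,190])*6)
plan([(453.5,-315.5,147)],100.7)
```

```text
[231.48920797 394.62107843] [332.59103049 235.21533201]
[233.5744686  416.34751663] [313.76189841 236.86579671]
[239.69022257 480.0678731 ] [260.04757336 241.57411766]
t 10.1 pos [ 454.6 -313.4  320.6] yaw 100.84 F [-1.01 -0.03  0.14] w 86.2 q7 2.43
[3.2, -2.0, 173.6] turn 0.02
```

>>> {"method": "apply_moves", "body": {"steps": [{"slide": [1, -1, 45], "turn": 0, "gripper": 1}, {"slide": [1, -1, 90], "turn": 0, "gripper": 1}, {"slide": [1, -1, 130], "turn": 0, "gripper": 1}, {"slide": [1, -1, 155], "turn": 0, "gripper": 1}, {"slide": [1, -1, 173], "turn": 0, "gripper": 1}, {"slide": [1, -1, 173], "turn": 0, "gripper": 0.6}, {"slide": [1, -1, 173], "turn": 0, "gripper": 0.4}, {"slide": [1, -1, 173], "turn": 0, "gripper": 0.2}, {"slide": [1, -1, 173], "turn": 0, "gripper": 0}, {"slide": [1, -1, 173], "turn": 0, "gripper": 0}], "force": 20}}

```text
t: 11.35
position: [455.6, -314.3, 148.0]
ee_rot: [0.005, -0.094, 0.996, 0.0]
wrist_force: [0.6, 0.6, -0.3]
grip_width: 44.6
```

Run:
```python
from h import *
t=snap("top","t8");s=snap("side","s8")
crop(s,190,260,330,400,4,"sc12")
plan([(453.5,-315.5,147)],100.7)
```

```text
t 11.45 pos [ 455.5 -314.2  147.8] yaw 100.83 F [-0.06  0.49 -0.46] w 36.8 q7 2.55
[2.2, -0.9, 0.7] turn 0.02
```

View pics/sc12.png

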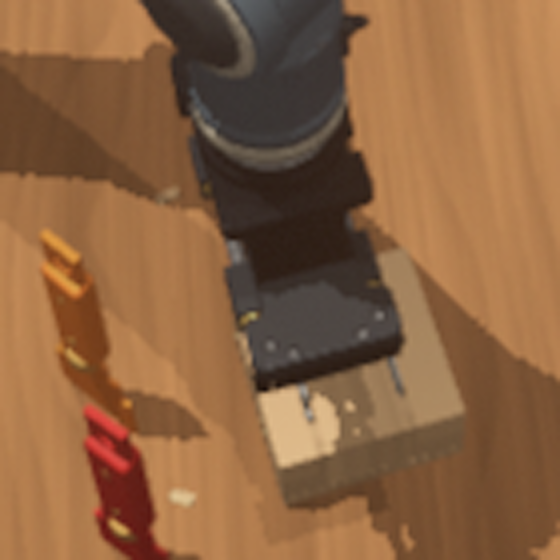

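>>> {"method": "apply_moves", "body": {"steps": [{"slide": [1, 0, 0], "turn": 0, "gripper": 0}, {"slide": [1, 0, 0], "turn": 0, "gripper": 0}, {"slide": [1, 0, 0], "turn": 0, "gripper": 0}, {"slide": [1, 0, 0], "turn": 0, "gripper": 0}, {"slide": [1, 0, -8], "turn": 0, "gripper": 0}, {"slide": [1, 0, -20], "turn": 0, "gripper": 0}, {"slide": [1, 0, -35], "turn": 0, "gripper": 0}, {"slide": [1, 0, -50], "turn": 0, "gripper": 0}, {"slide": [1, 0, -75], "turn": 0, "gripper": 0}, {"slide": [1, 0, -100], "turn": 0, "gripper": 0}], "force": 20}}

```text
t: 12.7
position: [453.2, -314.7, 249.4]
ee_rot: [0.005, -0.094, 0.996, 0.0]
wrist_force: [-0.4, 0.1, -1.7]
grip_width: 29.8
```

Run:
```python
from h import *
t=snap("top","t9");s=snap("side","s9")
crop(s,190,200,330,400,3,"sc13")
# hook tip from t7/s7 stage
d={}
plan([(430,-150,280)],88.2)
```

```text
t 12.8 pos [ 454.8 -316.   251.2] yaw 100.82 F [ 0.84  0.28 -0.85] w 29.6 q7 2.47
[-7.3, 167.6, -29.3] turn 2.1
```

View pics/sc13.png

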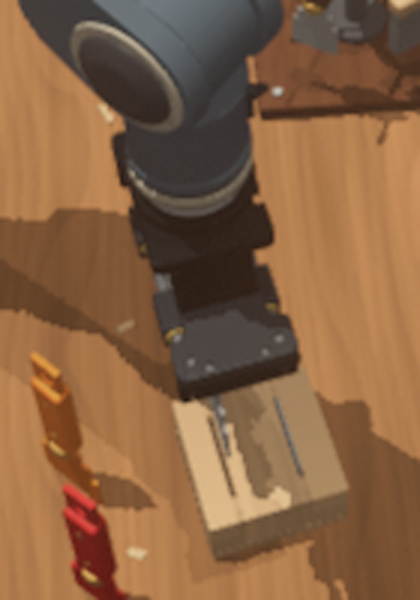

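Run:
```python
from h import *
t=snap("top");s=snap("side")
crop(t,200,170,240,220,11,"tc14");crop(s,250,130,310,170,12,"sc14")
```

```text
(no output)
```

View pics/tc14.png

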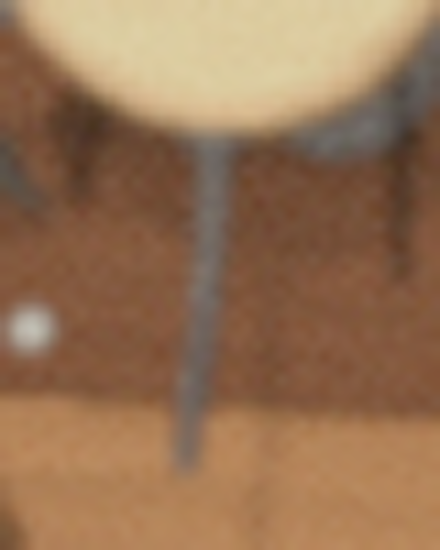

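View pics/sc14.png

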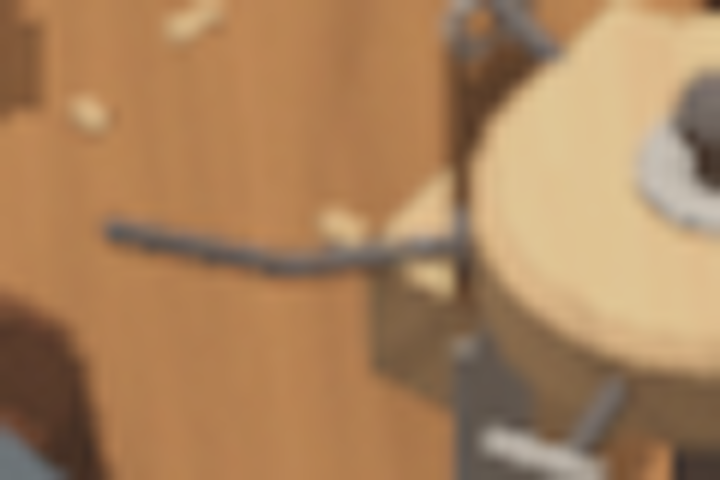

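Run:
```python
from h import *
t=snap("top");s=snap("side")
# knob pixel at top centre (crop from s,t)
crop(s,290,115,335,160,12,"sc15");crop(t,200,140,240,180,12,"tc15")
def hook(b,yawd,c):
    L=[(0,0),(40,0),(75,17)]; out=[]
    a=np.radians(yawd)
    for x,z in L:
        r=55+x*np.cos(b)-z*np.sin(b); h=250+x*np.sin(b)+z*np.cos(b)
        out.append((c[0]+r*np.cos(a),c[1]+r*np.sin(a),h))
    return out
ct=onz(t,219.7,157,290); cs=onz(s,310.9,138.5,290)
print(ct,cs)
for y in (176,178,180):
  for b in(-.2,-.1,0,.1,.2):
    print(y,b,[proj(t,p).round(1).tolist() for p in hook(b,y,ct)],[proj(s,p).round(1).tolist() for p in hook(b,y,cs)])
```

```text
[615.41250243 139.16400906 290.        ] [617.7952351  133.42668105 290.        ]
176 -0.2 [[219.5, 181.5], [218.2, 197.2], [216.0, 211.7]] [[289.2, 150.7], [274.1, 153.4], [259.4, 151.1]]
176 -0.1 [[219.5, 181.5], [218.0, 197.3], [215.6, 211.3]] [[289.2, 150.7], [273.8, 152.3], [259.4, 148.9]]
176 0 [[219.5, 181.5], [217.7, 197.2], [215.2, 210.6]] [[289.2, 150.7], [273.7, 151.2], [259.8, 146.7]]
176 0.1 [[219.5, 181.5], [217.5, 197.0], [214.9, 209.5]] [[289.2, 150.7], [273.7, 150.0], [260.5, 144.6]]
176 0.2 [[219.5, 181.5], [217.3, 196.6], [214.6, 208.1]] [[289.2, 150.7], [273.9, 148.9], [261.5, 142.5]]
178 -0.2 [[220.2, 181.6], [219.5, 197.3], [217.9, 211.9]] [[289.2, 151.2], [274.1, 154.3], [259.4, 152.3]]
178 -0.1 [[220.2, 181.6], [219.3, 197.4], [217.4, 211.4]] [[289.2, 151.2], [273.9, 153.2], [259.5, 150.2]]
178 0 [[220.2, 181.6], [219.0, 197.3], [217.1, 210.7]] [[289.2, 151.2], [273.7, 152.0], [259.8, 148.0]]
178 0.1 [[220.2, 181.6], [218.8, 197.1], [216.7, 209.6]] [[289.2, 151.2], [273.8, 150.9], [260.5, 145.8]]
178 0.2 [[220.2, 181.6], [218.6, 196.7], [216.4, 208.3]] [[289.2, 151.2], [274.0, 149.8], [261.5, 143.7]]
180 -0.2 [[221.0, 181.6], [220.8, 197.4], [219.7, 212.0]] [[289.3, 151.7], [274.2, 155.1], [259.5, 153.6]]
180 -0.1 [[221.0, 181.6], [220.6, 197.5], [219.3, 211.5]] [[289.3, 151.7], [273.9, 154.1], [259.6, 151.4]]
180 0 [[221.0, 181.6], [220.4, 197.4], [218.9, 210.8]] [[289.3, 151.7], [273.8, 152.9], [259.9, 149.2]]
180 0.1 [[221.0, 181.6], [220.2, 197.1], [218.5, 209.7]] [[289.3, 151.7], [273.9, 151.8], [260.6, 147.0]]
180 0.2 [[221.0, 181.6], [220.0, 196.7], [218.1, 208.4]] [[289.3, 151.7], [274.0, 150.7], [261.6, 144.9]]
```

View pics/sc15.png

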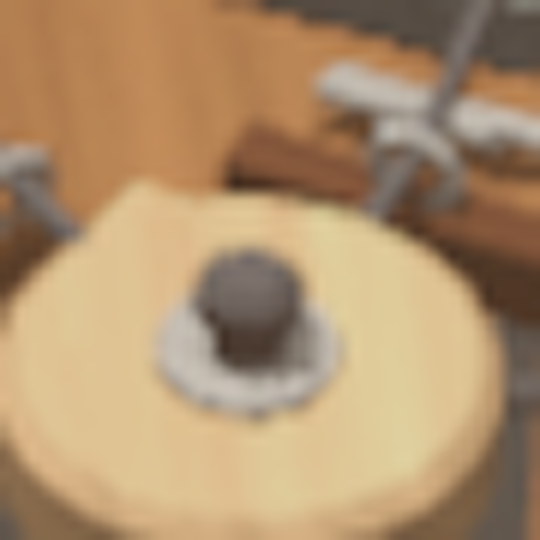

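View pics/tc15.png

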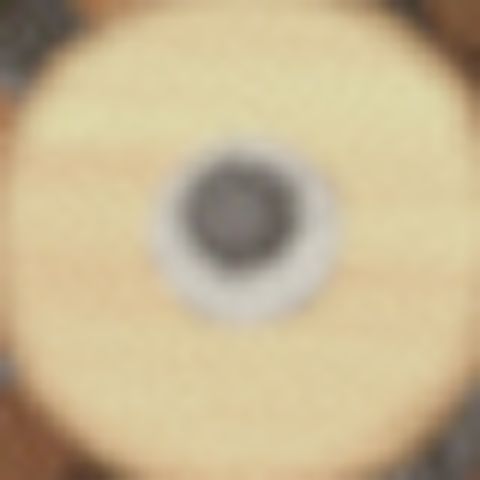

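Run:
```python
from h import *
t=snap("top");s=snap("side")
a=onz(t,217.0,211.0,259.4);b=onz(s,260.3,149.2,259.4);print(a,b,(a+b)/2)
plan([(460,-150,400),(480,60,415),(498.6,140.5,412)],88)
```

```text
[485.2351417  144.89697956 259.4       ] [488.92349204 141.32802839 259.4       ] [487.07931687 143.11250398 259.4       ]
t 13.1 pos [ 452.9 -314.1  246.7] yaw 100.83 F [-0.22  0.9  -1.78] w 29.4 q7 2.47
[-39.1, 160.1, -152.8] turn 2.14
[-98.4, 362.6, -167.0] turn 2.14
[-131.7, 438.2, -163.6] turn 2.14
```

>>> {"method": "apply_moves", "body": {"steps": [{"slide": [-5, 20, -45], "turn": 0, "gripper": 0}, {"slide": [-16, 60, -85], "turn": 0.4, "gripper": 0}, {"slide": [-30, 110, -120], "turn": 0.8, "gripper": 0}, {"slide": [-46, 160, -150], "turn": 1.2, "gripper": 0}, {"slide": [-61, 210, -165], "turn": 1.6, "gripper": 0}, {"slide": [-76, 260, -168], "turn": 2, "gripper": 0}, {"slide": [-91, 310, -168], "turn": 2.14, "gripper": 0}, {"slide": [-106, 355, -168], "turn": 2.14, "gripper": 0}, {"slide": [-120, 400, -168], "turn": 2.14, "gripper": 0}, {"slide": [-130, 438, -168], "turn": 2.14, "gripper": 0}]}}

```text
t: 14.35
position: [496.7, 141.9, 415.3]
ee_rot: [0.003, 0.017, 1.0, 0.001]
wrist_force: [1.2, -0.1, -1.5]
grip_width: 29.5
```

Run:
```python
from h import *
t=snap("top","t10");s=snap("side","s10")
crop(s,200,65,360,245,3.3,"sc16")
plan([(500.4,142.6,406)],88)
```

```text
t 14.45 pos [496.1 145.8 414.7] yaw 88.49 F [-0.14 -0.31 -2.5 ] w 29.7 q7 1.2
[-4.4, -3.1, 8.7] turn 0.08
```

View pics/sc16.png

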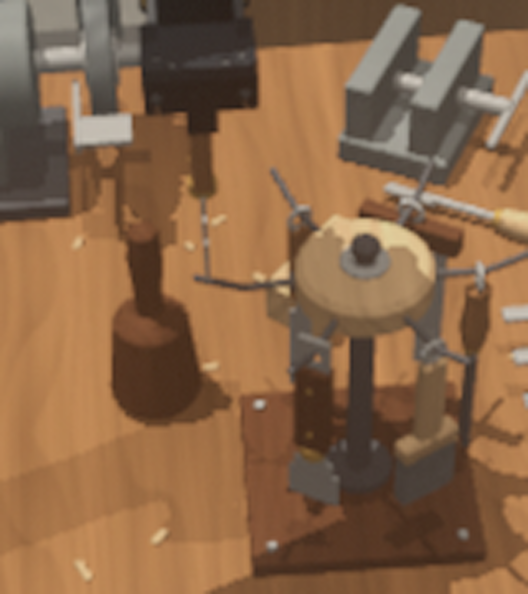

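View pics/t10.png

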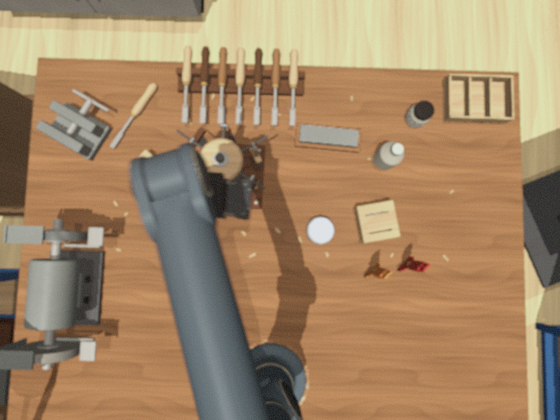

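>>> {"method": "apply_moves", "body": {"steps": [{"slide": [-4, -3, 3], "turn": 0, "gripper": 0}, {"slide": [-4, -3, 6], "turn": 0, "gripper": 0}, {"slide": [-4, -3, 8], "turn": 0, "gripper": 0}, {"slide": [-4, -3, 10], "turn": 0, "gripper": 0}, {"slide": [-4, -3, 11], "turn": 0, "gripper": 0}, {"slide": [-4, -3, 12], "turn": 0, "gripper": 0}, {"slide": [-4, -3, 13], "turn": 0, "gripper": 0}, {"slide": [-4, -3, 13], "turn": 0, "gripper": 0}, {"slide": [-4, -3, 13], "turn": 0, "gripper": 0}, {"slide": [-4, -3, 13], "turn": 0, "gripper": 0}]}}

```text
t: 15.7
position: [500.1, 142.7, 401.7]
ee_rot: [0.003, 0.013, 1.0, 0.002]
wrist_force: [0.5, -0.2, -1.5]
grip_width: 30.0
```

```bash
cat >> h.py <<'E'
def avg(n=6):
    # averages over camera calls (0.05 s each)
    P=[];F=[];M=[]
    for i in range(n):
        manip.snapshot("side"); s=manip.read_state(); P.append(s["position"]);F.append(s["wrist_force"]);M.append(s["moment"])
    print("avg pos",np.mean(P,0).round(2),"F",np.mean(F,0).round(2),"M",np.mean(M,0).round(3),"sd",np.std(P,0).round(2),np.std(F,0).round(2))
    return np.mean(P,0)
E
python3 - <<'E'
from h import *
s=snap("side","s11")
crop(s,230,90,300,180,6.5,"sc17")
avg()
plan([(500.4,142.6,396)],88)
E
```

```text
avg pos [500.05 142.69 401.73] F [-0.13 -0.17 -1.88] M [0.022 0.003 0.012] sd [0.01 0.01 0.02] [0.3  0.46 0.7 ]
t 16.05 pos [500.  142.7 401.7] yaw 88.5 F [-0.34 -0.32 -1.36] w 30.1 q7 1.21
[-0.3, -0.1, 5.7] turn 0.08
```

View pics/sc17.png

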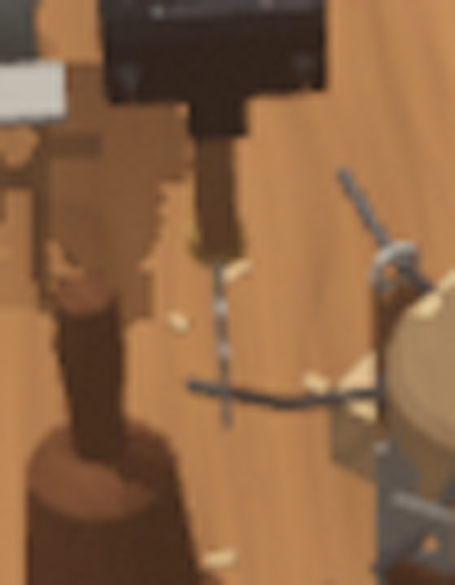

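>>> {"method": "apply_moves", "body": {"steps": [{"slide": [0, 0, 1], "turn": 0, "gripper": 0}, {"slide": [0, 0, 2], "turn": 0, "gripper": 0}, {"slide": [0, 0, 2.5], "turn": 0, "gripper": 0}, {"slide": [0, 0, 3], "turn": 0, "gripper": 0}, {"slide": [0, 0, 3.5], "turn": 0, "gripper": 0}, {"slide": [0, 0, 4], "turn": 0, "gripper": 0}, {"slide": [0, 0, 4], "turn": 0, "gripper": 0}, {"slide": [0, 0, 4], "turn": 0, "gripper": 0}, {"slide": [0, 0, 4], "turn": 0, "gripper": 0}, {"slide": [0, 0, 4], "turn": 0, "gripper": 0}]}}

```text
t: 17.3
position: [500.1, 142.7, 397.7]
ee_rot: [0.003, 0.013, 1.0, 0.002]
wrist_force: [0.3, -0.7, -1.6]
grip_width: 29.7
```

Run:
```python
from h import *
avg(4)
```

```text
avg pos [500.05 142.71 397.72] F [ 0.07 -0.22 -1.39] M [0.01  0.001 0.022] sd [0.01 0.01 0.01] [0.12 0.46 0.44]
```

>>> {"method": "apply_moves", "body": {"steps": [{"slide": [0, 0, 0.4], "turn": 0, "gripper": 0}, {"slide": [0, 0, 0.8], "turn": 0, "gripper": 0}, {"slide": [0, 0, 1.2], "turn": 0, "gripper": 0}, {"slide": [0, 0, 1.6], "turn": 0, "gripper": 0}, {"slide": [0, 0, 2], "turn": 0, "gripper": 0}, {"slide": [0, 0, 2.4], "turn": 0, "gripper": 0}, {"slide": [0, 0, 2.4], "turn": 0, "gripper": 0}, {"slide": [0, 0, 2.4], "turn": 0, "gripper": 0}, {"slide": [0, 0, 2.4], "turn": 0, "gripper": 0}, {"slide": [0, 0, 2.4], "turn": 0, "gripper": 0}]}}

```text
t: 18.75
position: [500.1, 142.7, 395.3]
ee_rot: [0.003, 0.013, 1.0, 0.002]
wrist_force: [0.1, 0.6, -0.7]
grip_width: 29.8
```

Run:
```python
from h import *
avg(4)
```

```text
avg pos [500.08 142.73 395.33] F [ 0.1   0.15 -1.8 ] M [ 0.007 -0.003  0.006] sd [0.01 0.01 0.02] [0.38 0.38 0.36]
```

>>> {"method": "apply_moves", "body": {"steps": [{"slide": [0, 0, 0.4], "turn": 0, "gripper": 0}, {"slide": [0, 0, 0.8], "turn": 0, "gripper": 0}, {"slide": [0, 0, 1.2], "turn": 0, "gripper": 0}, {"slide": [0, 0, 1.6], "turn": 0, "gripper": 0}, {"slide": [0, 0, 2], "turn": 0, "gripper": 0}, {"slide": [0, 0, 2.4], "turn": 0, "gripper": 0}, {"slide": [0, 0, 2.4], "turn": 0, "gripper": 0}, {"slide": [0, 0, 2.4], "turn": 0, "gripper": 0}, {"slide": [0, 0, 2.4], "turn": 0, "gripper": 0}, {"slide": [0, 0, 2.4], "turn": 0, "gripper": 0}]}}

```text
t: 20.2
position: [500.5, 142.7, 394.2]
ee_rot: [0.003, 0.013, 1.0, 0.002]
wrist_force: [-0.4, -0.1, 6.1]
grip_width: 29.7
```

Run:
```python
from h import *
avg(4)
s=snap("side","s12")
crop(s,240,110,290,170,10,"sc18")
```

```text
avg pos [500.47 142.73 394.19] F [-0.71 -0.74  6.04] M [-0.158  0.337 -0.004] sd [0.01 0.01 0.  ] [0.53 0.22 0.18]
```

View pics/sc18.png

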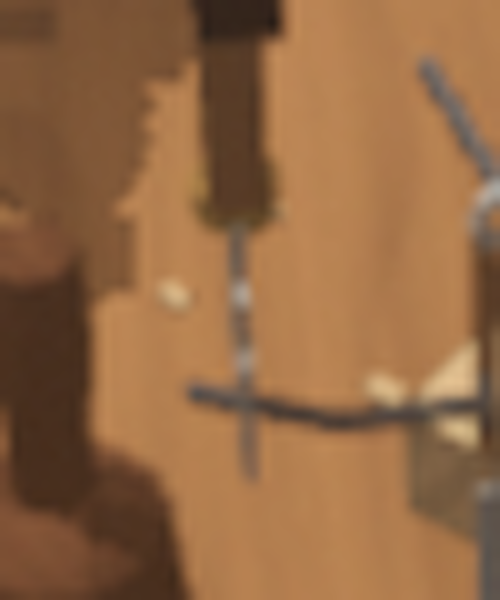

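>>> {"method": "apply_moves", "body": {"steps": [{"slide": [0, 0, -7], "turn": 0, "gripper": 0}, {"slide": [0, -15, -7], "turn": 0, "gripper": 0}, {"slide": [0, -32, -7], "turn": 0, "gripper": 0}, {"slide": [0, -43, -5], "turn": 0, "gripper": 0}, {"slide": [0, -43, 3], "turn": 0, "gripper": 0}, {"slide": [0, -43, 9], "turn": 0, "gripper": 0}, {"slide": [0, -43, 9], "turn": 0, "gripper": 0}, {"slide": [0, -40, 9], "turn": 0, "gripper": 0}, {"slide": [0, -38.5, 9], "turn": 0, "gripper": 0}, {"slide": [0, -38.5, 9], "turn": 0, "gripper": 0}]}}

```text
t: 21.7
position: [499.6, 104.6, 385.1]
ee_rot: [0.004, 0.013, 1.0, 0.002]
wrist_force: [0.1, 0.0, -2.3]
grip_width: 29.8
```

Run:
```python
from h import *
avg(6)
s=snap("side","s13")
crop(s,240,110,290,170,10,"sc19")
```

```text
avg pos [499.56 104.27 385.06] F [ 0.29 -0.09 -1.68] M [ 0.003  0.006 -0.009] sd [0.02 0.11 0.04] [0.78 0.36 0.41]
```

View pics/sc19.png

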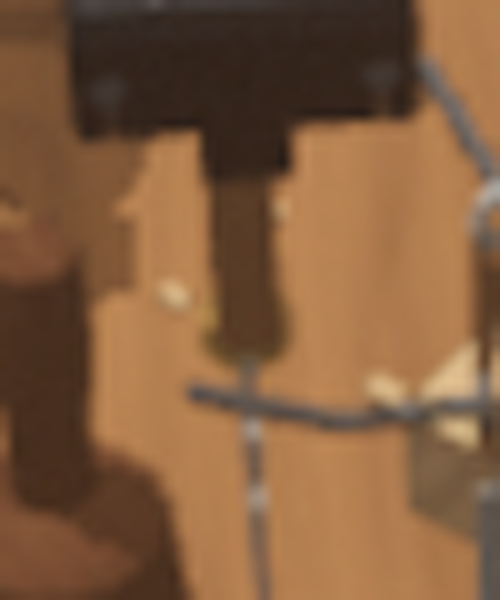

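>>> {"method": "apply_moves", "body": {"steps": [{"slide": [0, 1, 0], "turn": 0, "gripper": 0}, {"slide": [0, 2, 0], "turn": 0, "gripper": 0}, {"slide": [0, 2.6, 0], "turn": 0, "gripper": 0}, {"slide": [0, 3.2, 0], "turn": 0, "gripper": 0}, {"slide": [0, 3.8, 0], "turn": 0, "gripper": 0}, {"slide": [0, 4.4, 0], "turn": 0, "gripper": 0}, {"slide": [0, 5, 0], "turn": 0, "gripper": 0}, {"slide": [0, 5.6, 0], "turn": 0, "gripper": 0}, {"slide": [0, 6, 0], "turn": 0, "gripper": 0}, {"slide": [0, 6, 0], "turn": 0, "gripper": 0}]}}

```text
t: 23.3
position: [499.7, 110.2, 385.0]
ee_rot: [0.004, 0.013, 1.0, 0.002]
wrist_force: [-0.6, 0.3, -1.5]
grip_width: 30.0
```

Run:
```python
from h import *
avg(6)
```

```text
avg pos [499.69 110.16 385.05] F [ 0.07  0.12 -1.73] M [-0.011  0.009 -0.016] sd [0.02 0.02 0.01] [0.55 0.18 0.53]
```

>>> {"method": "apply_moves", "body": {"steps": [{"slide": [0, 0.6, 0], "turn": 0, "gripper": 0}, {"slide": [0, 1.2, 0], "turn": 0, "gripper": 0}, {"slide": [0, 1.8, 0], "turn": 0, "gripper": 0}, {"slide": [0, 2.4, 0], "turn": 0, "gripper": 0}, {"slide": [0, 3, 0], "turn": 0, "gripper": 0}, {"slide": [0, 3.5, 0], "turn": 0, "gripper": 0}, {"slide": [0, 4, 0], "turn": 0, "gripper": 0}, {"slide": [0, 4, 0], "turn": 0, "gripper": 0}, {"slide": [0, 4, 0], "turn": 0, "gripper": 0}, {"slide": [0, 4, 0], "turn": 0, "gripper": 0}]}}

```text
t: 24.85
position: [499.8, 114.2, 385.1]
ee_rot: [0.004, 0.013, 1.0, 0.002]
wrist_force: [0.8, -1.7, -0.8]
grip_width: 29.7
```

Run:
```python
from h import *
avg(6)
s=snap("side","s14")
crop(s,240,110,290,170,10,"sc20")
```

```text
avg pos [499.79 114.16 385.06] F [-0.44 -1.42 -1.22] M [-0.63   0.09   0.006] sd [0.01 0.02 0.01] [0.22 0.73 0.31]
```

Run:
```python
from h import *
t=snap("top")
a=onz(t,217.0,211.0,257);b=onz(t,219.5,182.7,250);k=onz(t,218.6,196,246)
print(a,k,b,np.degrees(np.arctan2(a[1]-b[1],a[0]-b[0])))
plan([],88)
```

```text
[485.39347092 145.24321763 257.        ] [524.19289284 144.30617613 246.        ] [557.59096016 142.80293343 250.        ] 178.06413244392635
t 25.25 pos [499.8 114.1 385. ] yaw 88.48 F [-0.45 -1.38 -1.16] w 30.0 q7 1.27
```

Run:
```python
from h import *
plan([(499,105,385),(462,110,385),(462,147,345),(462,147,217),(470,147,217)],88)
```

```text
t 25.25 pos [499.8 114.1 385. ] yaw 88.48 F [-0.45 -1.38 -1.16] w 30.0 q7 1.27
[0.6, -9.2, 0.0] turn 0.08
[37.7, -5.1, -0.2] turn 0.08
[38.9, 31.6, 39.9] turn 0.08
[39.8, 31.0, 167.9] turn 0.08
[31.8, 31.2, 168.0] turn 0.08
```

>>> {"method": "apply_moves", "body": {"steps": [{"slide": [1, -6, 0], "turn": 0, "gripper": 0}, {"slide": [20, -6, 0], "turn": 0.08, "gripper": 0}, {"slide": [38, -3, 0], "turn": 0.08, "gripper": 0}, {"slide": [39, 15, 20], "turn": 0.08, "gripper": 0}, {"slide": [39.5, 31, 50], "turn": 0.08, "gripper": 0}, {"slide": [39.5, 31, 90], "turn": 0.08, "gripper": 0}, {"slide": [39.5, 31, 130], "turn": 0.08, "gripper": 0}, {"slide": [39.8, 31, 160], "turn": 0.08, "gripper": 0}, {"slide": [39.8, 31, 168], "turn": 0.08, "gripper": 0}, {"slide": [39.8, 31, 168], "turn": 0.08, "gripper": 0}]}}

```text
t: 26.5
position: [461.8, 147.5, 217.5]
ee_rot: [0.004, 0.017, 1.0, 0.003]
wrist_force: [-1.0, 1.2, -1.2]
grip_width: 29.7
```

Run:
```python
from h import *
s=snap("side","s15");t=snap("top","t15")
avg(5)
crop(s,200,65,340,245,3.3,"sc21");crop(t,180,130,280,240,5,"tc21")
plan([(470,147,217),(480,147,217)],88)
```

```text
avg pos [462.63 147.33 218.09] F [ 0.22 -0.24 -1.65] M [-0.006  0.001 -0.025] sd [0.16 0.13 0.3 ] [0.37 0.18 0.68]
t 26.85 pos [462.4 147.2 217.7] yaw 88.0 F [ 0.3  -0.16 -0.78] w 30.2 q7 1.19
[-7.6, 0.1, 0.7] turn -0.0
[-17.6, 0.4, 0.8] turn -0.0
```

View pics/sc21.png

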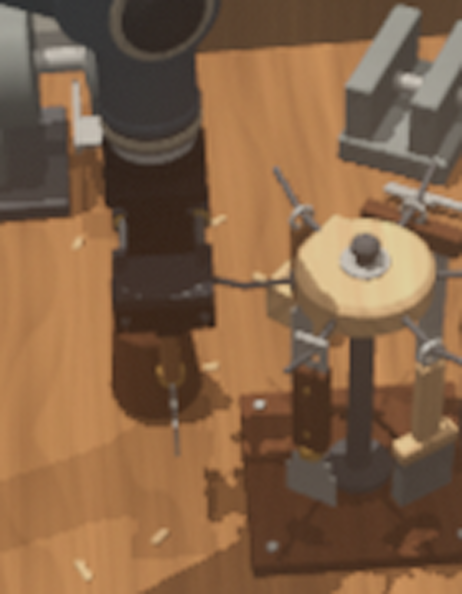

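View pics/tc21.png

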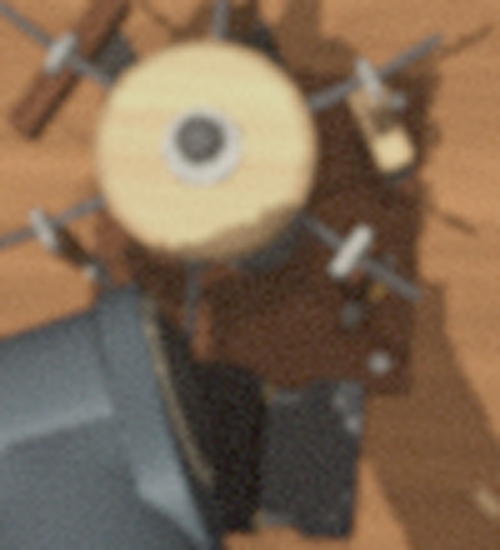

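>>> {"method": "apply_moves", "body": {"steps": [{"slide": [-6, 0, 0.9], "turn": 0, "gripper": 0}, {"slide": [-12, 0.2, 0.9], "turn": 0, "gripper": 0}, {"slide": [-17, 0.3, 0.9], "turn": 0, "gripper": 0}, {"slide": [-19, 0.3, 0.9], "turn": 0, "gripper": 0}, {"slide": [-21, 0.3, 0.9], "turn": 0, "gripper": 0}, {"slide": [-22, 0.3, 0.9], "turn": 0, "gripper": 0}, {"slide": [-23, 0.3, 0.9], "turn": 0, "gripper": 0}, {"slide": [-24, 0.3, 0.9], "turn": 0, "gripper": 0}, {"slide": [-24, 0.3, 0.9], "turn": 0, "gripper": 0}, {"slide": [-24, 0.3, 0.9], "turn": 0, "gripper": 0}]}}

```text
t: 28.1
position: [486.4, 146.6, 217.0]
ee_rot: [0.004, 0.017, 1.0, 0.003]
wrist_force: [0.3, 1.0, -1.1]
grip_width: 29.6
```

Run:
```python
from h import *
avg(5)
plan([(490,147,217)],88)
```

```text
avg pos [486.35 146.63 216.96] F [-0.16 -0.33 -2.03] M [ 0.028  0.012 -0.013] sd [0.01 0.01 0.01] [0.54 0.4  0.37]
t 28.35 pos [486.4 146.6 217. ] yaw 87.99 F [-0.54 -0.07 -2.62] w 30.0 q7 1.22
[-3.6, 0.5, 0.0] turn -0.0
```

>>> {"method": "apply_moves", "body": {"steps": [{"slide": [-0.8, 0.3, 0], "turn": 0, "gripper": 0}, {"slide": [-1.6, 0.3, 0.2], "turn": 0, "gripper": 0}, {"slide": [-2.4, 0.3, 0.4], "turn": 0, "gripper": 0}, {"slide": [-3.2, 0.3, 0.6], "turn": 0, "gripper": 0}, {"slide": [-4, 0.3, 0.8], "turn": 0, "gripper": 0}, {"slide": [-4.8, 0.3, 1], "turn": 0, "gripper": 0}, {"slide": [-5.6, 0.3, 1.2], "turn": 0, "gripper": 0}, {"slide": [-5.6, 0.3, 1.2], "turn": 0, "gripper": 0}, {"slide": [-5.6, 0.3, 1.2], "turn": 0, "gripper": 0}, {"slide": [-5.6, 0.3, 1.2], "turn": 0, "gripper": 0}]}}

```text
t: 29.6
position: [492.0, 146.7, 215.8]
ee_rot: [0.004, 0.018, 1.0, 0.003]
wrist_force: [-0.1, -0.3, -2.4]
grip_width: 29.9
```

Run:
```python
from h import *
avg(5)
plan([(497,146.8,214)],88)
```

```text
avg pos [491.95 146.74 215.81] F [-0.2   0.   -1.72] M [0.008 0.03  0.005] sd [0.01 0.01 0.01] [0.66 0.4  0.49]
t 29.85 pos [492.  146.7 215.8] yaw 88.0 F [-0.89 -0.39 -2.33] w 29.7 q7 1.22
[-5.0, 0.2, 1.8] turn -0.0
```

>>> {"method": "apply_moves", "body": {"steps": [{"slide": [-0.8, 0, 0.3], "turn": 0, "gripper": 0}, {"slide": [-1.6, 0, 0.5], "turn": 0, "gripper": 0}, {"slide": [-2.4, 0, 0.8], "turn": 0, "gripper": 0}, {"slide": [-3.2, 0, 1.1], "turn": 0, "gripper": 0}, {"slide": [-4, 0, 1.3], "turn": 0, "gripper": 0}, {"slide": [-4.8, 0, 1.6], "turn": 0, "gripper": 0}, {"slide": [-5.6, 0, 1.9], "turn": 0, "gripper": 0}, {"slide": [-5.6, 0, 1.9], "turn": 0, "gripper": 0}, {"slide": [-5.6, 0, 1.9], "turn": 0, "gripper": 0}, {"slide": [-5.6, 0, 1.9], "turn": 0, "gripper": 0}]}}

```text
t: 31.1
position: [497.5, 146.6, 214.0]
ee_rot: [0.004, 0.017, 1.0, 0.003]
wrist_force: [-0.4, -0.3, -1.5]
grip_width: 29.7
```

Run:
```python
from h import *
avg(5)
s=snap("side","s16");crop(s,220,100,310,200,6,"sc22")
plan([(505,146.6,211.5)],88)
```

```text
avg pos [497.58 146.56 213.99] F [ 0.29 -0.54 -1.7 ] M [0.026 0.007 0.015] sd [0.01 0.01 0.01] [0.76 0.36 0.73]
t 31.4 pos [497.6 146.5 214. ] yaw 88.0 F [ 0.01  0.4  -1.98] w 29.9 q7 1.23
[-7.4, 0.3, 2.5] turn -0.0
```

View pics/sc22.png

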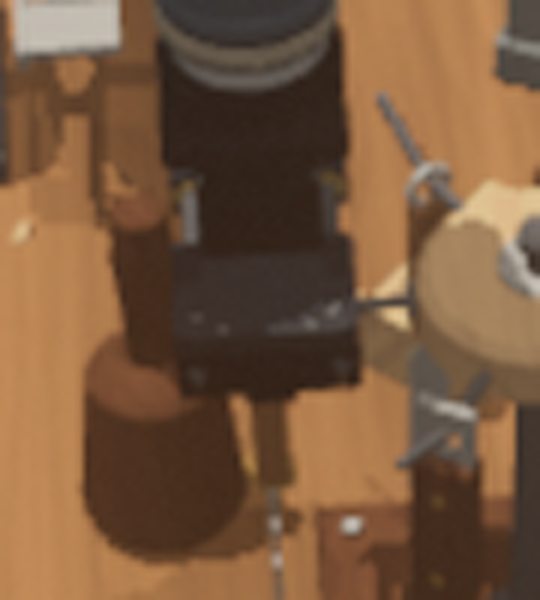

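>>> {"method": "apply_moves", "body": {"steps": [{"slide": [-1.5, 0, 0.5], "turn": 0, "gripper": 0}, {"slide": [-3, 0, 1], "turn": 0, "gripper": 0}, {"slide": [-4.5, 0, 1.5], "turn": 0, "gripper": 0}, {"slide": [-6, 0, 2], "turn": 0, "gripper": 0}, {"slide": [-7.5, 0, 2.5], "turn": 0, "gripper": 0}, {"slide": [-9, 0, 3], "turn": 0, "gripper": 0}, {"slide": [-10.5, 0, 3.5], "turn": 0, "gripper": 0}, {"slide": [-12, 0, 4], "turn": 0, "gripper": 0}, {"slide": [-12, 0, 4], "turn": 0, "gripper": 0}, {"slide": [-12, 0, 4], "turn": 0, "gripper": 0}]}}

```text
t: 32.65
position: [509.6, 146.1, 210.0]
ee_rot: [0.004, 0.017, 1.0, 0.003]
wrist_force: [-0.1, 0.1, -1.1]
grip_width: 29.9
```

Run:
```python
from h import *
avg(5)
plan([(520,146.2,207)],88)
```

```text
avg pos [509.57 146.17 210.09] F [ 0.   -0.2  -1.81] M [0.024 0.025 0.005] sd [0.01 0.02 0.02] [0.4  0.09 0.55]
t 32.9 pos [509.6 146.2 210.1] yaw 88.0 F [ 0.54 -0.29 -1.05] w 29.7 q7 1.24
[-10.4, 0.4, 3.2] turn 0.0
```

>>> {"method": "apply_moves", "body": {"steps": [{"slide": [-1.5, 0, 0.5], "turn": 0, "gripper": 0}, {"slide": [-3, 0, 1], "turn": 0, "gripper": 0}, {"slide": [-4.5, 0, 1.5], "turn": 0, "gripper": 0}, {"slide": [-6, 0, 2], "turn": 0, "gripper": 0}, {"slide": [-7.5, 0, 2.5], "turn": 0, "gripper": 0}, {"slide": [-9, 0.2, 3], "turn": 0, "gripper": 0}, {"slide": [-10.5, 0.2, 3.5], "turn": 0, "gripper": 0}, {"slide": [-10.5, 0.2, 4], "turn": 0, "gripper": 0}, {"slide": [-10.5, 0.2, 4.5], "turn": 0, "gripper": 0}, {"slide": [-10.5, 0.2, 4.5], "turn": 0, "gripper": 0}]}}

```text
t: 34.15
position: [520.0, 146.0, 205.6]
ee_rot: [0.004, 0.017, 1.0, 0.003]
wrist_force: [1.3, 0.8, -2.0]
grip_width: 29.8
```

Run:
```python
from h import *
avg(5)
plan([],88)
```

```text
avg pos [520.09 146.03 205.71] F [ 0.14  0.03 -1.81] M [0.022 0.    0.002] sd [0.03 0.01 0.03] [0.3  0.53 0.52]
t 34.4 pos [520.1 146.  205.7] yaw 88.0 F [ 0.59 -0.39 -1.29] w 29.7 q7 1.26
```

Now lower gently until the hook takes the load.

>>> {"method": "apply_moves", "body": {"steps": [{"slide": [0, 0, 0.5], "turn": 0, "gripper": 0}, {"slide": [0, 0, 1], "turn": 0, "gripper": 0}, {"slide": [0, 0, 1.4], "turn": 0, "gripper": 0}, {"slide": [0, 0, 1.8], "turn": 0, "gripper": 0}, {"slide": [0, 0, 2.2], "turn": 0, "gripper": 0}, {"slide": [0, 0, 2.6], "turn": 0, "gripper": 0}, {"slide": [0, 0, 2.6], "turn": 0, "gripper": 0}, {"slide": [0, 0, 2.6], "turn": 0, "gripper": 0}, {"slide": [0, 0, 2.6], "turn": 0, "gripper": 0}, {"slide": [0, 0, 2.6], "turn": 0, "gripper": 0}]}}

```text
t: 35.65
position: [520.1, 146.0, 203.1]
ee_rot: [0.004, 0.017, 1.0, 0.003]
wrist_force: [0.3, -0.1, -1.9]
grip_width: 30.1
```

Run:
```python
from h import *
avg(5)
```

```text
avg pos [520.16 146.06 203.14] F [ 0.1  -0.44 -1.48] M [ 0.024  0.031 -0.004] sd [0.   0.01 0.01] [0.33 0.08 0.41]
```

>>> {"method": "apply_moves", "body": {"steps": [{"slide": [0, 0, 0.4], "turn": 0, "gripper": 0}, {"slide": [0, 0, 0.8], "turn": 0, "gripper": 0}, {"slide": [0, 0, 1.2], "turn": 0, "gripper": 0}, {"slide": [0, 0, 1.6], "turn": 0, "gripper": 0}, {"slide": [0, 0, 1.6], "turn": 0, "gripper": 0}, {"slide": [0, 0, 1.6], "turn": 0, "gripper": 0}, {"slide": [0, 0, 1.6], "turn": 0, "gripper": 0}, {"slide": [0, 0, 1.6], "turn": 0, "gripper": 0}, {"slide": [0, 0, 1.6], "turn": 0, "gripper": 0}, {"slide": [0, 0, 1.6], "turn": 0, "gripper": 0}]}}

```text
t: 37.15
position: [520.5, 146.1, 202.3]
ee_rot: [0.005, 0.017, 1.0, 0.003]
wrist_force: [-1.5, -1.3, 5.0]
grip_width: 29.8
```

Run:
```python
from h import *
avg(5)
```

```text
avg pos [520.52 146.15 202.3 ] F [-1.38 -0.68  5.62] M [-0.078  0.351  0.011] sd [0.02 0.01 0.01] [0.36 0.5  0.32]
```

>>> {"method": "apply_moves", "body": {"steps": [{"slide": [0, 0, -0.3], "turn": 0, "gripper": 0.3}, {"slide": [0, 0, -0.3], "turn": 0, "gripper": 0.36}, {"slide": [0, 0, -0.3], "turn": 0, "gripper": 0.42}, {"slide": [0, 0, -0.3], "turn": 0, "gripper": 0.5}, {"slide": [0, 0, -0.3], "turn": 0, "gripper": 0.6}, {"slide": [0, 0, -0.3], "turn": 0, "gripper": 0.65}, {"slide": [0, 0, -0.3], "turn": 0, "gripper": 0.65}, {"slide": [0, 0, -0.3], "turn": 0, "gripper": 0.65}, {"slide": [0, 0, -0.3], "turn": 0, "gripper": 0.65}, {"slide": [0, 0, -0.3], "turn": 0, "gripper": 0.65}]}}

```text
t: 38.65
position: [520.5, 146.1, 202.6]
ee_rot: [0.005, 0.017, 1.0, 0.003]
wrist_force: [0.2, 1.1, 0.4]
grip_width: 56.6
```

Run:
```python
from h import *
avg(4)
s=snap("side","s17");crop(s,220,100,310,200,6,"sc23")
plan([],88)
```

```text
avg pos [520.51 146.16 202.6 ] F [-0.28 -0.1   0.18] M [ 0.03   0.025 -0.005] sd [0.   0.01 0.01] [0.46 0.36 0.52]
t 38.9 pos [520.5 146.1 202.6] yaw 88.0 F [ 0.06 -0.1   0.21] w 56.6 q7 1.26
```

View pics/sc23.png

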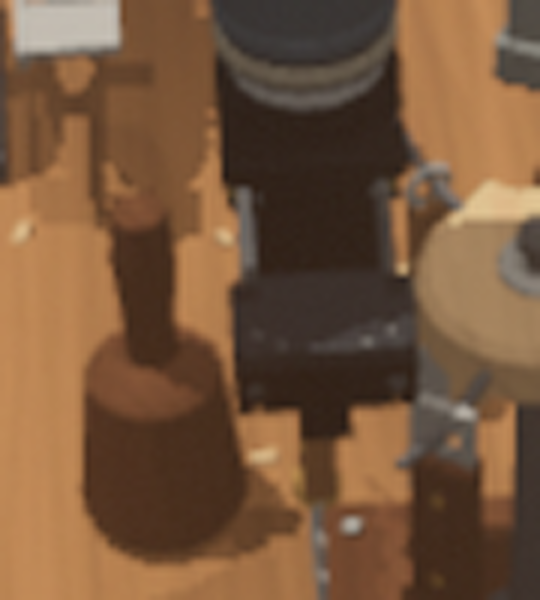

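>>> {"method": "apply_moves", "body": {"steps": [{"slide": [0, 0, -6], "turn": 0, "gripper": 0.65}, {"slide": [0, 0, -14], "turn": 0, "gripper": 0.65}, {"slide": [0, 0, -24], "turn": 0, "gripper": 0.65}, {"slide": [0, 0, -36], "turn": 0, "gripper": 0.65}, {"slide": [0, 0, -52], "turn": 0, "gripper": 0.65}, {"slide": [0, 0, -70], "turn": 0, "gripper": 0.65}, {"slide": [0, 0, -95], "turn": 0, "gripper": 0.65}, {"slide": [0, 0, -120], "turn": 0, "gripper": 0.65}, {"slide": [20, 0, -140], "turn": 0, "gripper": 0.65}, {"slide": [50, 0, -150], "turn": 0, "gripper": 0.65}]}}

```text
t: 40.15
position: [469.4, 147.0, 354.2]
ee_rot: [0.006, 0.018, 1.0, 0.004]
wrist_force: [-0.4, -0.1, -0.6]
grip_width: 56.5
```

>>> {"method": "apply_moves", "body": {"steps": [{"slide": [20, 30, 0], "turn": 0, "gripper": 0.65}, {"slide": [30, 70, 0], "turn": 0, "gripper": 0.65}, {"slide": [40, 110, 0], "turn": 0, "gripper": 0.65}, {"slide": [50, 160, 0], "turn": 0, "gripper": 0.65}, {"slide": [50, 200, 0], "turn": 0, "gripper": 0.65}, {"slide": [50, 200, 0], "turn": 0, "gripper": 0.65}, {"slide": [50, 200, 0], "turn": 0, "gripper": 0.65}, {"slide": [50, 200, 0], "turn": 0, "gripper": 0.65}, {"slide": [50, 200, 0], "turn": 0, "gripper": 0.65}, {"slide": [50, 200, 0], "turn": 0, "gripper": 0.65}]}}

```text
t: 41.4
position: [426.8, 348.1, 355.3]
ee_rot: [0.006, 0.018, 1.0, 0.004]
wrist_force: [-1.0, 0.0, 1.0]
grip_width: 56.7
```

Run:
```python
from h import *
s=snap("side","s18");t=snap("top","t18")
crop(s,220,100,340,240,4.2,"sc24");crop(t,180,130,280,240,5,"tc24")
plan([])
```

```text
t 41.5 pos [426.7 348.3 355.1] yaw 87.91 F [ 0.54  0.1  -0.35] w 56.9 q7 0.78
```

View pics/sc24.png

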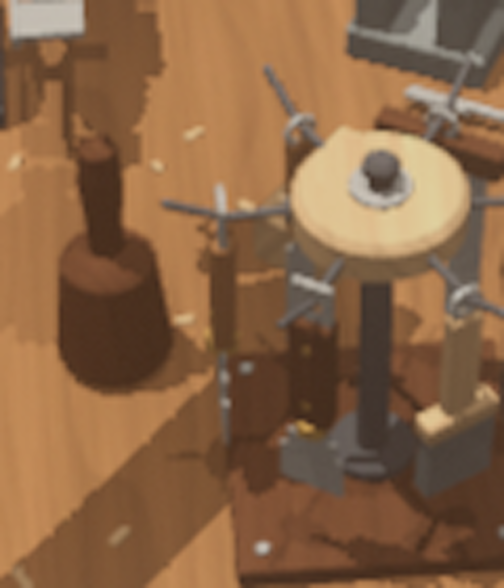

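View pics/tc24.png

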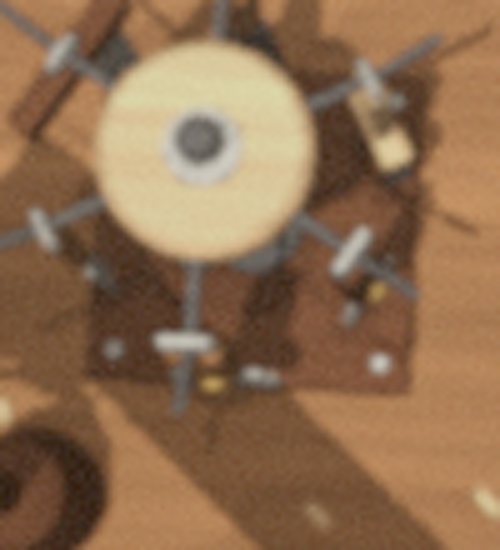

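>>> {"method": "apply_moves", "body": {"steps": [{"slide": [0, 0, 0], "turn": 0, "gripper": 0.65}, {"slide": [0, 0, 0], "turn": 0, "gripper": 0.65}, {"slide": [0, 0, 0], "turn": 0, "gripper": 0.65}, {"slide": [0, 0, 0], "turn": 0, "gripper": 0.65}, {"slide": [0, 0, 0], "turn": 0, "gripper": 0.65}, {"slide": [0, 0, 0], "turn": 0, "gripper": 0.65}, {"slide": [0, 0, 0], "turn": 0, "gripper": 0.65}, {"slide": [0, 0, 0], "turn": 0, "gripper": 0.65}, {"slide": [0, 0, 0], "turn": 0, "gripper": 0.65}, {"slide": [0, 0, 0], "turn": 0, "gripper": 0.65}]}}

```text
t: 42.75
position: [426.7, 348.3, 355.2]
ee_rot: [0.006, 0.018, 1.0, 0.004]
wrist_force: [-0.1, 1.1, 0.4]
grip_width: 56.5
```

Run:
```python
from h import *
a=cv2.imread("pics/t18.png").astype(int)
b0=cv2.imread("pics/s18.png").astype(int)
for i in range(3):
    t=snap("top","t19"); s=snap("side")
    print(np.abs(t["color"][190:215,205:245,::-1].astype(int)-a[190:215,205:245]).mean(),np.abs(t["color"][300:325,305:345,::-1].astype(int)-a[300:325,305:345]).mean(),
     np.abs(s["color"][140:210,262:285,::-1].astype(int)-b0[140:210,262:285]).mean())
# eye end on hook: radial distance
e=onz(t,180+183/5,130+342/5,260); k=onz(t,219.9,157.7,290); print(e,k,e-k)
crop(t,180,130,280,240,5,"tc25")
```

```text
3.314 2.175 0.6699792960662526
3.257 2.09 0.6596273291925466
3.175666666666667 2.154 0.6639751552795031
[516.61061662 147.05873993 260.        ] [613.69390554 138.60862056 290.        ] [-97.08328892   8.45011937 -30.        ]
```

View pics/tc25.png

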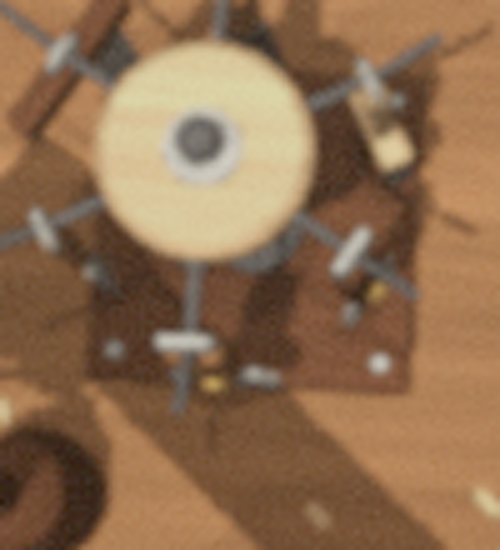

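Run:
```python
from cell import manip
print(manip.hand_in())
```

```text
the job is handed in; nothing more can be done
None
```

I turned the empty hook to the front, took the scraper out of its block and hung it by the eye on that hook. I then backed the arm away and handed in at about 43 s. `hand_in` gives no verdict.

- **Turning:** I pushed the empty hook round about 150 degrees counter-clockwise with the shut fingers. At hand-in it pointed within about 5 degrees of the board's front.
- **Feeling the hook:** I touched it lightly with the scraper's blade from above and from one side before hanging. It is bent down by about 0.12 rad. The strongest wrist force on contact was about 8 N, against the 12 N limit.
- **Hanging:** the eye went over the tip with no contact. The hook took the load at 202.4 mm gripper height; I had predicted about 202 mm. After letting go, the wrist force was about zero.
- **Last pictures:** the scraper hangs nearly upright, with its eye about 97 mm from the axis, well inside the limit. It was still in the frames more than a second apart. The arm is clear of everything, and I saw no bystander moved, though I did not measure their positions.
- **Disagreements:** the two cameras differed by about 4–5 mm. The side touch put the hook up to about 2–4 mm further left (+y) than the camera estimates, so I used the touch value.

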